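# Bring the jack up to the reading head

### The job

Slide the thumb latch along the reader's clear splash shield so that the sprung shield drops open, then turn the knob of the lab jack behind it to raise the platform until its white calibration tile just touches the black light skirt of the reading head. Never ram the sprung skirt, and finish with it pushed up by no more than about 2 mm. Leave the shield down, and do not disturb the bottle, the jar and the tube carousel on the bench.

Things in the scene. Friction and masses are not known exactly. Their poses are not given: they have to be found in the camera images.
- reader: Reflectance reader, fixed to the bench: white plinth 360 x 350 x 50 mm with a lab jack on it, two steel columns at the back, a reading head above the jack and a clear shield in front. Origin: centre of the plinth's underside. x runs from the front (shield, knob) to the back (columns), y to the left, z up.
- head: White reading head, 205 x 100 x 75 mm, clamped on the columns over the jack. Origin: on the axis of the skirt, level with its rim when the skirt hangs free; axes as the reader's. Its underside is 32 mm above the origin and its front face 105 mm in front (-x), so it overhangs the jack knob, which can only be reached from the front with a tilted tool.
- shield (a joint): Clear splash shield, 266 x 80 x 4 mm with an aluminium edge, hinged along its lower edge between two posts 14 mm wide and 146 mm high (at reader y +-150 mm). 0 rad: upright, latched. Sprung: once released it drops towards the front by itself in about 1 s, to 1.6 rad, where it lies level 56 mm above the bench. The hinge line is at x -168, z 56 mm in the reader's frame.
- latch (a joint): Thumb latch on top of the shield, near its right end (reader -y). 0 m: bolt fully in the keeper on the right post; slides 24 mm along the shield towards reader +y; the bolt is clear at 13 mm. Stays where it is left, about 1.5 N of friction. Starts at 0 to 3 mm.
- tab_grip (a point): Middle of the upright black thumb tab of the latch, 28 mm above the middle of the latch bar: the tab is 14 mm along the sliding direction, 20 mm front to back, and stands 34 mm clear of the shield's top; its top is 14 mm above this point. It is 63 mm in front of the head's face. Axes as the reader's while the shield is up.
- knob_axis (a point): Centre of the jack's fluted black knob, 44 mm diameter, 34 mm long, on a level screw whose axis is this point's own x axis (pointing from the knob's free front end into the jack). Does not turn with the knob; rises half as much as the platform. Free space: 17 mm from the knob's back end to the jack's plates, 30 mm in front of it to the closed shield, 55 mm below the axis to the plinth.
- knob (a joint): Angle of the jack knob in rad. Grows when the knob is turned clockwise as seen from the front (right-handed about knob_axis x); this raises the platform 14 mm per full turn (2.23 mm per rad). Stiff (0.06 N m) and stays where it is left. Starts at 0 to 1.8, limits -2 and 14.
- tile_top (a point): Centre of the upper face of the white ceramic calibration tile (84 x 84 x 5 mm) fixed on the jack's steel platform (160 x 130 mm). z up. This face has to touch the skirt rim.
- skirt_rim (a point): Centre of the lower rim of the black rubber light skirt, 74 mm diameter and 32 mm high, under the reading head. It hangs 4 to 12 mm above the tile at the start.
- skirt (a joint): Push-up travel of the sprung skirt, in m. 0: hanging free at its lower stop; up to 0.010. It takes about 2 N to start it moving and 0.25 N per mm more.
- carousel: Loose aluminium tube carousel, 170 mm diameter, 133 mm high, standing on the bench; origin: centre of its underside. Not to be moved.
- reagent: Loose white reagent bottle, 64 mm diameter, 130 mm high; origin: centre of its underside. Not to be moved.
- jar: Loose amber jar with a black cap, 70 mm diameter, 85 mm high; origin: centre of its underside. Not to be moved.

How it is judged:
By the outcome, as a careful person would: the job done as asked, in the order asked, and still so for the second after the job is handed in, with the robot touching nothing.
It also fails if it takes over 72 s, if anything falls off the work surface, if the arm or the gripper's body presses on something with over 40 N, if the wrist force passes 120 N, or if a joint passes its speed limit or range.

### The arm

A 6-joint arm with a two-finger parallel gripper is mounted at the origin on the work surface. World frame = base frame: x ahead of the robot, y to its left, z up, the work surface at z = 0. Lengths are in m, angles in rad, forces in N, time in s.
With the tool pointing down it reaches from about 0.4 to 0.925 m from the base axis. Payload 12.5 kg.
Tool frame: the origin (TCP) lies midway between the tips of the shut fingers; the grasp point (between the pads) lies 19 mm behind it; x points along the fingers, z is the direction in which the jaws open and shut, and the axes are right-handed (so a half turn about x gives the same grasp; the last joint's range is limited). The gripper opens to 95 mm and grips with 3 to 60 N. Pads are 20 mm wide; open, the fingers measure 119 mm over their backs; the gripper's body (75 mm by 180 mm) begins 59 mm behind the grasp point.
Start: joints at [0.999, 0.491, 1.559, -0, 1.092, -0.106], TCP at [0.281, 0.558, 0.215] pointing down, gripper open.
Joint ranges: [-3.1, 3.1], [-0.84, 2.19], [0.05, 2.79], [-1.13, 4.28], [0.06, 2.93], [-2.69, 2.69]. Speed limits (rad/s): [2.22, 2.22, 2.79, 3.14, 3.14, 3.14].

### API

Orientations are given as [roll, pitch, yaw] about the fixed x, y, z axes, in that order (R = Rz(yaw) Ry(pitch) Rx(roll)).
In Python, from cell import ctrl gives the robot as it stands.
- The arm moves only by the tool drive_tool, never from a script. Its argument "increments" is a list of rows, each a list of 7 numbers: the turn, a rotation vector about the tool's x, y, z in rad, then the shift along the tool's x, y, z in mm, then the closure, from 0 (fully open) to 1 (shut). A call has 1 to 5 rows; each row shifts and turns the commanded pose from where the row before left it, along the tool's axes as they then stand; what a row does not reach is not made up. A row lasts 1/10 s, in which the tool goes at most 50 mm and 8.59 degrees, less where a joint would pass 70% of its speed; a pose out of reach is approached as far as the arm can. A call with a gripper value outside its range is refused whole. The fingers move at their own pace and stop on an object; the grip force is fixed at half the most. Time passes only in rows, so rows that do not move let the fingers close. It gives the time, the measured TCP pose, the force and the opening at its end, in the units of the state.
- ctrl.get_obs(): the state, without advancing time (a new reading comes with each control period).
- ctrl.grab_frame(name): name is "scene" or "top" or "wrist"; returns the picture (480x640x3 uint8, red, green, blue); there is no depth.
- ctrl.camera_model(name): a dict with "fov_y" (degrees; the focal length in pixels is half the picture's height over the tangent of half this angle, whatever the lens; pixels are square), "cx", "cy" (the principal point, pixels), "k1" (the pictures are not rectified: a ray, as slopes to the right and down, at radius r is drawn at 1 + k1 r^2 times it, then the intrinsics apply), "pose" (4x4, takes a point from camera to world coordinates); the wrist camera has in their place "hand_eye" (4x4, takes a point from camera to tool coordinates, whose origin is the TCP and whose axes are the tool frame's). Camera axes: x right, y up, looking along -z (the intrinsics and any distortion apply to the point x, -y, -z); pixel columns grow to the right and rows downward; lengths in m; the calibration is good to about 2 mm. A picture is of the moment at which its call begins: read the wrist's pose just before it. camera_model takes no time and is no camera call.
- ctrl.job_done(): hands the job in, once; it reports no verdict.
Trained networks look in the newest picture that a camera, given by its name, has taken for a name from the list of things; names that differ only in an ending like _2 or _b are one class to them, and where a whole thing is asked for, a point or a joint stands for the part that bears it (a point fixed in the world has none). Each returns a list of dicts, best first, with "score" (0 to 1); they miss things now and then, are a little off and sometimes report something else, mostly with a low value. They report only what shows in the picture. A call takes as long as a camera call.
- ctrl.masks_of(camera, thing): "region" (480x640 bool, what is visible of it) and "extent" ([left, top, width, height] in pixels, round what is visible of it).
- ctrl.place_of(camera, thing): "uv" ([column, row] in pixels: a listed point, or the origin of a listed thing).
The state is a dict: "time": time; "joints": joint angles; "qvel": joint speeds; "joint_efforts": joint torques, N m; "tool_pos": TCP position; "eef_rot": TCP orientation; "wrist_force": force on the tool from outside, world axes, zero at the start; "moment": the same for the moment, N m; "opening": opening from 0.0 (shut) to 1.0 (fully open).
Only numpy, scipy, OpenCV 4.12 (cv2) and the standard library are available. Lean on these libraries where they do the work, as an engineer would, in place of code of your own. Each camera call takes 0.05 s, during which the arm holds its last target. There are 200 camera calls.

## Working session

There is one attempt and no reset: what is moved stays moved. The work goes in short steps, Python scripts to look and compute and a tool call to move; the robot and the scene stay as the last step left them, time stands still between calls to the robot, and variables do not carry over. Pictures are saved under pics/ and viewed, about 8 in all and at most 12, crops included, and the job is handed in when it is done.

Besides the shell and the picture viewer there is one more tool, called after "Emit:" by a JSON object that holds its "api" and its "payload". drive_tool: Moves the arm, as the interface text tells. Its arguments: {"type":"object","properties":{"increments":{"type":"array"}},"required":["increments"]}

```bash
ls; mkdir -p pics; cat > h.py <<'E'
import numpy as np, cv2
from cell import ctrl
from scipy.spatial.transform import Rotation as R
def rot(rpy): return R.from_euler('xyz',rpy).as_matrix()
def pose(o=None):
    o=o or ctrl.get_obs(); T=np.eye(4); T[:3,:3]=rot(o['eef_rot']); T[:3,3]=o['tool_pos']; return T
def cam(n):
    m=ctrl.camera_model(n); T=m['pose'] if 'pose' in m else pose()@np.array(m['hand_eye']); 
    return m,np.array(T)
def ray(n,uv,mt=None):
    m,T=mt or cam(n); f=240/np.tan(np.radians(m['fov_y'])/2)
    d=np.array([(uv[0]-m['cx'])/f,(uv[1]-m['cy'])/f]); s=d.copy()
    for _ in range(20): s=d/(1+m['k1']*(s@s))
    v=T[:3,:3]@np.array([s[0],-s[1],-1]); return T[:3,3],v/np.linalg.norm(v)
def proj(n,p,mt=None):
    m,T=mt or cam(n); f=240/np.tan(np.radians(m['fov_y'])/2)
    q=T[:3,:3].T@(np.array(p)-T[:3,3]); s=np.array([q[0],-q[1]])/-q[2]; s=s*(1+m['k1']*(s@s)); return s*f+[m['cx'],m['cy']]
def tri(rs):
    A=0;b=0
    for o,d in rs:
        P=np.eye(3)-np.outer(d,d); A=A+P; b=b+P@o
    x=np.linalg.solve(A,b); return x,[np.linalg.norm((np.eye(3)-np.outer(d,d))@(x-o)) for o,d in rs]
def save(n,name):
    im=ctrl.grab_frame(n); cv2.imwrite(f'pics/{name}.png',im[:,:,::-1]); return im
E
python3 - <<'E'
from h import *
a=save('scene','s1');b=save('top','t1'); c=save('wrist','w1')
cv2.imwrite('pics/st1.png',cv2.resize(np.vstack([a,b])[:,:,::-1],None,fx=.62,fy=.62))
np.set_printoptions(precision=3,suppress=True)
for n in('scene','top','wrist'): print(n,ctrl.camera_model(n))
for t in ['reader','head','tab_grip','knob_axis','tile_top','skirt_rim','carousel','reagent','jar','latch']:
    r={}
    for n in('scene','top'):
        p=ctrl.place_of(n,t) if t!='latch' else []
        r[n]=[(np.round(q['uv'],1),round(q['score'],2)) for q in p[:2]]
    print(t,r)
    if r['scene'] and r['top']:
        x,e=tri([ray(n,r[n][0][0]) for n in r]); print('   ',x,np.array(e))
print(ctrl.get_obs())
E
```

```text
pics
scene {'fov_y': 48.66121848915629, 'cx': 315.5001866009415, 'cy': 242.06441785397536, 'k1': 0.01546238331466029, 'pose': array([[ 0.109, -0.611,  0.784,  1.324],
       [ 0.994,  0.067, -0.086, -0.212],
       [-0.   ,  0.788,  0.615,  0.747],
       [ 0.   ,  0.   ,  0.   ,  1.   ]])}
top {'fov_y': 43.20589215087556, 'cx': 323.97211558279014, 'cy': 238.3573117255845, 'k1': -0.17436473331054206, 'pose': array([[-0.026,  0.998, -0.05 ,  0.504],
       [-0.999, -0.028, -0.028, -0.119],
       [-0.029,  0.05 ,  0.998,  1.161],
       [ 0.   ,  0.   ,  0.   ,  1.   ]])}
wrist {'fov_y': 70.03108104927378, 'cx': 320.087576598702, 'cy': 238.61960235103768, 'k1': -0.04186132350210553, 'hand_eye': array([[-0.   ,  0.273, -0.962, -0.17 ],
       [-0.001,  0.962,  0.273,  0.077],
       [ 1.   ,  0.001,  0.   , -0.001],
       [ 0.   ,  0.   ,  0.   ,  1.   ]])}
reader {'scene': [(array([482.5, 303.8]), 0.95)], 'top': []}
head {'scene': [(array([504. , 230.4]), 0.91)], 'top': [(array([147.4, 213.5]), 0.97)]}
    [0.604 0.203 0.179] [0.002 0.002]
tab_grip {'scene': [], 'top': [(array([260.8
[... 460 characters left out ...]
rray([157.7, 302.1]), 0.93)], 'top': [(array([506.3, 247.7]), 0.6)]}
    [ 0.535 -0.44   0.003] [0.002 0.002]
jar {'scene': [(array([229.2, 253.3]), 0.86)], 'top': [(array([441.8, 325.1]), 0.59)]}
    [ 0.39  -0.306 -0.001] [0.002 0.002]
latch {'scene': [], 'top': []}
{'time': 1.05, 'joints': array([ 0.999,  0.491,  1.559,  0.   ,  1.092, -0.106]), 'qvel': array([-0.   , -0.   ,  0.   ,  0.001,  0.001,  0.   ]), 'joint_efforts': array([  0.001, -61.248, -25.843,   0.069,   0.045,  -0.   ]), 'tool_pos': array([0.281, 0.558, 0.215]), 'eef_rot': array([0.084, 1.571, 1.189]), 'wrist_force': array([-0.303, -0.356,  0.044]), 'moment': array([-0.036,  0.024, -0.008]), 'opening': 0.9992983049615559}
```

View pics/s1.png

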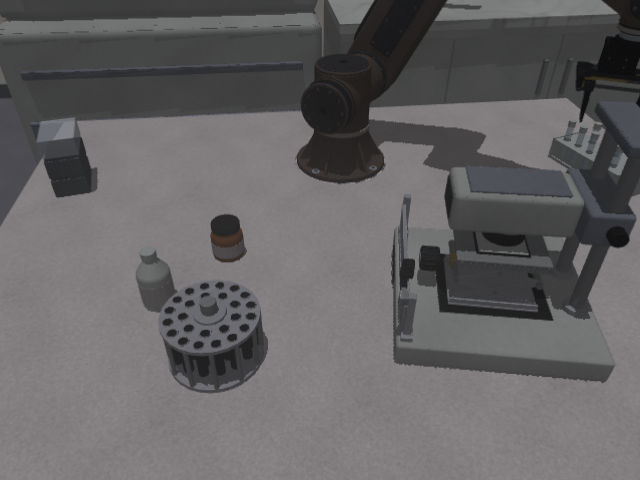

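View pics/t1.png

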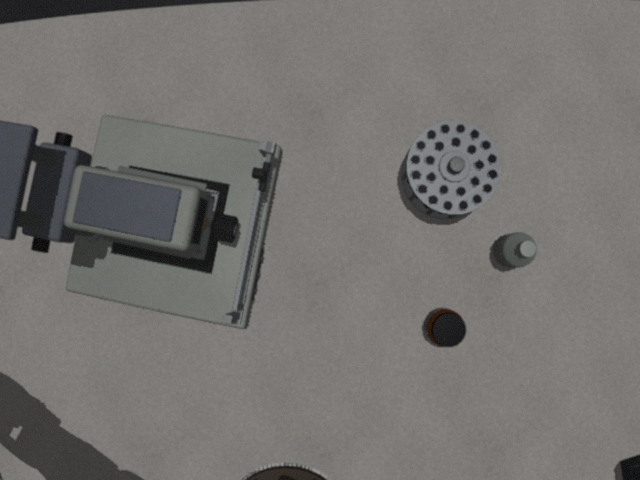

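The scene view shows the reader on the right. Its front faces the jar, the knob is at (430,257), and the black tab is at (408,266). The top view shows the plinth corners at about (104,116), (281,146), (245,327) and (67,290), with the tab at (261,173).

```bash
python3 - <<'E'
from h import *
np.set_printoptions(precision=4,suppress=True)
im=cv2.imread('pics/t1.png'); 
def plane(n,uv,z):
    o,d=ray(n,uv); return o+d*(z-o[2])/d[2]
c=[plane('top',u,.05) for u in[(104,116),(281,146),(245,327),(67,290)]]
for p in c: print(p)
print('sides',[np.linalg.norm(c[i]-c[(i+1)%4]) for i in range(4)],'ctr',np.mean(c,0))
for a,b in((1,0),(2,3)): d=c[b]-c[a]; print('yaw',np.degrees(np.arctan2(d[1],d[0])))
for a,b in((1,2),(0,3)): d=c[b]-c[a]; print('yaw',np.degrees(np.arctan2(d[1],d[0]))-90)
x,e=tri([ray('scene',(408.6,264.1)),ray('top',(260.8,173.6))]); print('tab',x,e)
for t in('scene','top'):
  m=ctrl.masks_of(t,'latch') or ctrl.masks_of(t,'tab_grip'); print(t,[(q['extent'],q['score']) for q in m])
cx,cy=np.mean(c,0)[:2]
for yd in(76,77,78,79,80):
  r=rot([0,0,np.radians(yd)]); o=np.array([cx,cy,0])
  print(yd,'tab',r.T@(x-o),'knob',r.T@(np.array([.578,.080,.109])-o),'head',r.T@(np.array([.604,.203,.179])-o))
E
```

```text
[0.8095 0.3317 0.05  ]
[ 0.7347 -0.0129  0.05  ]
[0.4008 0.0614 0.05  ]
[0.4747 0.4074 0.05  ]
sides [np.float64(0.3526806438959051), np.float64(0.34211947833727097), np.float64(0.3538239540327549), np.float64(0.343212942713565)] ctr [0.6049 0.1969 0.05  ]
yaw 77.75358189989753
yaw 77.92937592737239
yaw 77.45225094075425
yaw 77.26262080471665
tab [0.6654 0.0135 0.1696] [np.float64(0.0032977736345770167), np.float64(0.003297773634577071)]
scene [([399.8, 258.9, 14.4, 34.8], 0.84)]
top [([252.5, 149.4, 21.2, 42.3], 0.86), ([492.4, 229.7, 41.5, 39.8], 0.48)]
76 tab [-0.1634 -0.103   0.1696] knob [-0.12   -0.0022  0.109 ] head [0.0057 0.0024 0.179 ]
77 tab [-0.1651 -0.1001  0.1696] knob [-0.12   -0.0001  0.109 ] head [0.0057 0.0023 0.179 ]
78 tab [-0.1669 -0.0973  0.1696] knob [-0.12   0.002  0.109] head [0.0058 0.0022 0.179 ]
79 tab [-0.1685 -0.0943  0.1696] knob [-0.1199  0.0041  0.109 ] head [0.0058 0.0021 0.179 ]
80 tab [-0.1701 -0.0914  0.1696] knob [-0.1198  0.0062  0.109 ] head [0.0058 0.002  0.179 ]
```

```bash
cat >> h.py <<'E'
PSI=np.radians(77.6)
def Rd(): return rot([0,0,PSI])
def Rtool(th,phi=0):
    "tool orientation: tilt th below level, turned phi about reader x (deg)"
    c,s=np.cos(np.radians(th)),np.sin(np.radians(th))
    M=np.array([[c,s,0],[0,0,-1],[-s,c,0]])
    return Rd()@R.from_euler('x',phi,degrees=True).as_matrix()@M
def plan(T0,targets,clo,mm=40,rad=.12):
    "targets: list of (R,p). shifts given in axes before the row's turn"
    Rc,pc=T0[:3,:3],T0[:3,3]
    for Rt,pt in targets:
        rv=R.from_matrix(Rc.T@Rt).as_rotvec(); d=(np.array(pt)-pc)*1000
        n=max(1,int(np.ceil(max(np.linalg.norm(d)/mm,np.linalg.norm(rv)/rad))))
        rows=[]
        for i in range(n):
            Ri=Rc@R.from_rotvec(rv*i/n).as_matrix()
            rows.append([round(float(v),3) for v in rv/n]+[round(float(v),1) for v in Ri.T@d/n]+[clo])
        print('seg',n)
        for i in range(0,n,5): print(str(rows[i:i+5]).replace(' ',''))
        Rc,pc=Rt,np.array(pt)
E
python3 - <<'E'
from h import *
T=pose(); Rt=Rtool(45); tab=np.array([.665,.0135,.160])
h=tab-.09*Rt[:,0]; print(h)
plan(T,[(Rt,[.38,.25,.38]),(Rt,[.42,-.05,.36]),(Rt,h)],0.5,mm=45,rad=.14)
E
```

```text
[ 0.65133433 -0.04865504  0.22363961]
seg 11
[[0.114,-0.047,0.06,-15.0,-20.7,-21.0,0.5],[0.114,-0.047,0.06,-17.2,-21.9,-17.8,0.5],[0.114,-0.047,0.06,-19.3,-22.6,-14.4,0.5],[0.114,-0.047,0.06,-21.3,-22.8,-10.9,0.5],[0.114,-0.047,0.06,-23.1,-22.5,-7.3,0.5]]
[[0.114,-0.047,0.06,-24.7,-21.7,-3.6,0.5],[0.114,-0.047,0.06,-26.1,-20.3,-0.0,0.5],[0.114,-0.047,0.06,-27.2,-18.5,3.4,0.5],[0.114,-0.047,0.06,-28.0,-16.3,6.7,0.5],[0.114,-0.047,0.06,-28.5,-13.7,9.7,0.5]]
[[0.114,-0.047,0.06,-28.7,-10.7,12.5,0.5]]
seg 7
[[0.0,0.0,0.0,-26.7,-30.8,14.8,0.5],[0.0,0.0,0.0,-26.7,-30.8,14.8,0.5],[0.0,0.0,0.0,-26.7,-30.8,14.8,0.5],[0.0,0.0,0.0,-26.7,-30.8,14.8,0.5],[0.0,0.0,0.0,-26.7,-30.8,14.8,0.5]]
[[0.0,0.0,0.0,-26.7,-30.8,14.8,0.5],[0.0,0.0,0.0,-26.7,-30.8,14.8,0.5]]
seg 6
[[0.0,0.0,0.0,22.1,-10.1,37.6,0.5],[0.0,0.0,0.0,22.1,-10.1,37.6,0.5],[0.0,0.0,0.0,22.1,-10.1,37.6,0.5],[0.0,0.0,0.0,22.1,-10.1,37.6,0.5],[0.0,0.0,0.0,22.1,-10.1,37.6,0.5]]
[[0.0,0.0,0.0,22.1,-10.1,37.6,0.5]]
```

Emit:
{"api": "drive_tool", "payload": {"increments": [[0.114,-0.047,0.06,-15.0,-20.7,-21.0,0.5],[0.114,-0.047,0.06,-17.2,-21.9,-17.8,0.5],[0.114,-0.047,0.06,-19.3,-22.6,-14.4,0.5],[0.114,-0.047,0.06,-21.3,-22.8,-10.9,0.5],[0.114,-0.047,0.06,-23.1,-22.5,-7.3,0.5]]}}

```text
time: 1.65
tool_pos: [0.326, 0.4173, 0.2907]
eef_rot: [1.194, 1.192, 1.718]
wrist_force: [-0.3, 0.3, 0.7]
opening: 0.636
```

Emit:
{"api": "drive_tool", "payload": {"increments": [[0.114,-0.047,0.06,-24.7,-21.7,-3.6,0.5],[0.114,-0.047,0.06,-26.1,-20.3,0.0,0.5],[0.114,-0.047,0.06,-27.2,-18.5,3.4,0.5],[0.114,-0.047,0.06,-28.0,-16.3,6.7,0.5],[0.114,-0.047,0.06,-28.5,-13.7,9.7,0.5]]}}

```text
time: 2.15
tool_pos: [0.3704, 0.277, 0.3664]
eef_rot: [1.504, 0.848, 1.41]
wrist_force: [-0.2, -0.2, -0.1]
opening: 0.498
```

Emit:
{"api": "drive_tool", "payload": {"increments": [[0.114,-0.047,0.06,-28.7,-10.7,12.5,0.5],[0,0,0,0,0,0,0.5]]}}

```text
time: 2.35
tool_pos: [0.3803, 0.2473, 0.3817]
eef_rot: [1.568, 0.788, 1.339]
wrist_force: [-0.1, -0.2, -0.4]
opening: 0.501
```

```bash
python3 - <<'E'
from h import *
o=ctrl.get_obs(); print(o['time'],o['joints'],o['tool_pos']); T=pose(o)
Rt=Rtool(45); print(R.from_matrix(T[:3,:3].T@Rt).as_rotvec())
h=np.array([.665,.0135,.160])-.09*Rt[:,0]
plan(T,[(Rt,[.42,-.05,.36]),(Rt,h)],0.5,mm=45,rad=.14)
E
```

```text
2.35 [-0.01568763 -0.03652446  2.03229161  0.86817641  1.12625649 -0.17199969] [0.38029054 0.24727505 0.38168475]
[-0.00845219  0.01085236  0.00244221]
seg 7
[[-0.001,0.002,0.0,-26.0,-30.6,15.2,0.5],[-0.001,0.002,0.0,-26.1,-30.6,15.1,0.5],[-0.001,0.002,0.0,-26.1,-30.6,15.0,0.5],[-0.001,0.002,0.0,-26.1,-30.6,15.0,0.5],[-0.001,0.002,0.0,-26.2,-30.6,14.9,0.5]]
[[-0.001,0.002,0.0,-26.2,-30.6,14.8,0.5],[-0.001,0.002,0.0,-26.2,-30.6,14.7,0.5]]
seg 6
[[0.0,0.0,0.0,22.1,-10.1,37.6,0.5],[0.0,0.0,0.0,22.1,-10.1,37.6,0.5],[0.0,0.0,0.0,22.1,-10.1,37.6,0.5],[0.0,0.0,0.0,22.1,-10.1,37.6,0.5],[0.0,0.0,0.0,22.1,-10.1,37.6,0.5]]
[[0.0,0.0,0.0,22.1,-10.1,37.6,0.5]]
```

Emit:
{"api": "drive_tool", "payload": {"increments": [[0,0.002,0,-26,-30.6,15,0.5],[0,0.002,0,-26,-30.6,15,0.5],[0,0.002,0,-26,-30.6,15,0.5],[0,0.002,0,-26,-30.6,15,0.5],[0,0.002,0,-26,-30.6,15,0.5]]}}

```text
time: 2.85
tool_pos: [0.4088, 0.0371, 0.3649]
eef_rot: [1.579, 0.791, 1.364]
wrist_force: [1.2, 0.7, -0.6]
opening: 0.5
```

Emit:
{"api": "drive_tool", "payload": {"increments": [[0,0,0,-26,-30.6,15,0.5],[0,0,0,-26,-30.6,15,0.5],[0,0,0,22,-10,37.6,0.5],[0,0,0,22,-10,37.6,0.5]]}}

```text
time: 3.25
tool_pos: [0.4994, -0.0472, 0.3121]
eef_rot: [1.578, 0.791, 1.359]
wrist_force: [0.3, -0.2, 0.3]
opening: 0.498
```

Emit:
{"api": "drive_tool", "payload": {"increments": [[0,0,0,22,-10,37.6,0.5],[0,0,0,22,-10,37.6,0.5],[0,0,0,0,0,0,0.5]]}}

```text
time: 3.55
tool_pos: [0.5771, -0.0441, 0.2631]
eef_rot: [1.585, 0.789, 1.37]
wrist_force: [-0.7, -0.5, -0.1]
opening: 0.503
```

```bash
cat > look.py <<'E'
from h import *; import sys,json
np.set_printoptions(precision=4,suppress=True)
name=sys.argv[1]; o=ctrl.get_obs(); save('wrist',name); T=pose(o); print(o['time'],o['joints'],T[:3,3],o['wrist_force'],o['opening'])
try: D=json.load(open('v.json'))
except Exception: D={}
m=ctrl.camera_model('wrist'); mt=(m,T@np.array(m['hand_eye']))
for t in sys.argv[2:]:
    for q in ctrl.place_of('wrist',t)[:1]:
        print(t,q['uv'],round(q['score'],2)); oo,d=ray('wrist',q['uv'],mt)
        D.setdefault(t,[]).append([list(map(float,oo)),list(map(float,d))])
        if len(D[t])>1:
            x,e=tri([(np.array(a),np.array(b)) for a,b in D[t]]); print('   ',x,np.array(e))
json.dump(D,open('v.json','w'))
E
python3 look.py w2 tab_grip knob_axis tile_top skirt_rim
```

```text
3.55 [-0.5188  0.4686  1.6912  0.754   1.3576 -0.6151] [ 0.5771 -0.0441  0.2631] [-0.669  -0.4899 -0.0886] 0.5034051473552208
tab_grip [401.5, 248.6] 0.59
knob_axis [298.0, 233.1] 0.89
tile_top [302.3, 112.7] 0.21
skirt_rim [298.5, 237.5] 0.18
```

Emit:
{"api": "drive_tool", "payload": {"increments": [[0,0,0,22,-10,37.6,0.5],[0,0,0,22,-10,37.6,0.5],[0,0,0,0,0,0,0.5]]}}

```text
time: 4.1
tool_pos: [0.653, -0.0447, 0.2191]
eef_rot: [1.582, 0.79, 1.364]
wrist_force: [-0.9, -0.0, -0.7]
opening: 0.506
```

```bash
python3 look.py w3 tab_grip knob_axis tile_top skirt_rim
```

```text
4.1 [-0.4621  0.61    1.5541  0.7801  1.3187 -0.5836] [ 0.653  -0.0447  0.2191] [-0.9483 -0.0364 -0.7318] 0.505921904209975
tab_grip [320.1, 239.0] 0.7
    [0.6661 0.0171 0.1579] [0.0007 0.0007]
knob_axis [220.6, 228.1] 0.61
    [0.5777 0.0862 0.0978] [0.0015 0.0015]
```

View pics/w3.png

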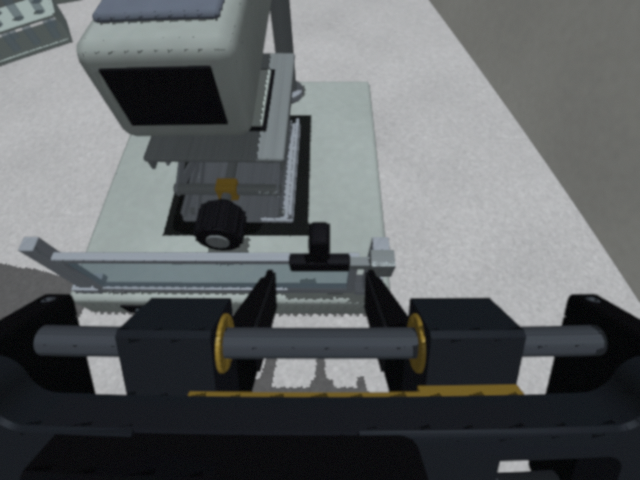

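The wrist view shows the tab at (319,238), centred between the fingers (about 270 and 370). The knob is at (220,225). The triangulated tab height of 0.158 m agrees with the text (0.156 m).

```bash
python3 - <<'E'
from h import *
T=pose(); Rt=Rtool(45); tab=np.array([.6661,.0171,.158]); a=Rt[:,0]
plan(T,[(Rt,tab-.02*a),(Rt,tab+.011*a)],0.5,mm=25)
E
```

```text
seg 3
[[-0.001,-0.001,0.002,23.7,-0.1,0.6,0.5],[-0.001,-0.001,0.002,23.7,-0.1,0.6,0.5],[-0.001,-0.001,0.002,23.7,-0.1,0.6,0.5]]
seg 2
[[0.0,0.0,0.0,15.5,-0.0,-0.0,0.5],[0.0,0.0,0.0,15.5,-0.0,-0.0,0.5]]
```

Emit:
{"api": "drive_tool", "payload": {"increments": [[0,0,0.002,23.7,0,0.6,0.5],[0,0,0.002,23.7,0,0.6,0.5],[0,0,0.002,23.7,0,0.6,0.5],[0,0,0,15.5,0,0,0.5],[0,0,0,15.5,0,0,0.5]]}}

```text
time: 4.85
tool_pos: [0.6681, 0.0255, 0.1495]
eef_rot: [1.577, 0.784, 1.361]
wrist_force: [0.4, -0.0, -0.7]
opening: 0.501
```

Emit:
{"api": "drive_tool", "payload": {"increments": [[0,0,0,0,0,0,0.75],[0,0,0,0,0,0,1],[0,0,0,0,0,0,1],[0,0,0,0,0,0,1],[0,0,0,0,0,0,1]]}}

```text
time: 5.35
tool_pos: [0.6675, 0.0251, 0.1495]
eef_rot: [1.581, 0.783, 1.364]
wrist_force: [-5.8, -1.2, 9.9]
opening: 0.144
```

Emit:
{"api": "drive_tool", "payload": {"increments": [[0,0,0,0,0,-5,1],[0,0,0,0,0,-5,1],[0,0,0,0,0,-5,1],[0,0,0,0,0,-3.5,1],[0,0,0,0,0,0,1]]}}

```text
time: 5.85
tool_pos: [0.6494, 0.0291, 0.1496]
eef_rot: [1.579, 0.784, 1.362]
wrist_force: [-1.8, -1.9, 6.8]
opening: 0.148
```

Emit:
{"api": "drive_tool", "payload": {"increments": [[0,0,0,0,0,0,0.5],[0,0,0,0,0,0,0.5],[0,0,0,0,0,0,0.5],[0,0,0,0,0,0,0.5],[0,0,0,0,0,0,0.5]]}}

```text
time: 6.35
tool_pos: [0.6499, 0.0293, 0.149]
eef_rot: [1.58, 0.784, 1.363]
wrist_force: [-0.3, -0.1, -0.6]
opening: 0.482
```

Emit:
{"api": "drive_tool", "payload": {"increments": [[0,0,0,0,0,0,0.5],[0,0,0,0,0,0,0.5],[0,0,0,0,0,0,0.5],[0,0,0,0,0,0,0.5],[0,0,0,0,0,0,0.5]]}}

```text
time: 6.85
tool_pos: [0.65, 0.0292, 0.1492]
eef_rot: [1.579, 0.784, 1.362]
wrist_force: [0.8, 0.9, -0.3]
opening: 0.499
```

```bash
rm v.json; python3 look.py w4 knob_axis tile_top skirt_rim tab_grip
```

```text
6.85 [-0.3599  0.6654  1.676   0.8781  1.1427 -0.6681] [0.65   0.0292 0.1492] [ 0.7949  0.9027 -0.2749] 0.4993138206609022
knob_axis [204.4, 262.7] 0.66
```

View pics/w4.png

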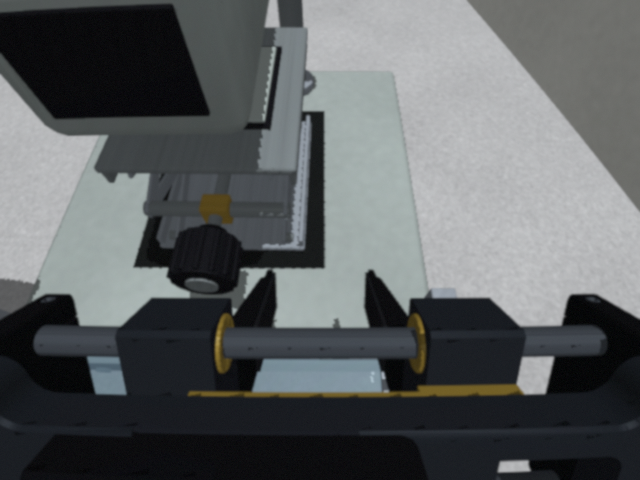

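The shield has dropped (its clear pane now lies low in front, rows 355–390) and the knob is at (204,260). Next I'll back off and take a low, level look at the gap between skirt and tile.

```bash
cat >> h.py <<'E'
C=np.array([.6049,.1969,0])
def W(p): return C+Rd()@np.array(p)
def Lc(p): return Rd().T@(np.array(p)-C)
E
python3 - <<'E'
from h import *
T=pose(); R1=Rtool(45); a=R1[:,0]; t=T[:3,3]
print(Lc(t),Lc([.5777,.0862,.0978]),Lc([.666,.0171,.158]))
plan(T,[(R1,t-.06*a),(Rtool(5),W([-.165,0,.135])),(Rtool(5),W([-.15,0,.12]))],0.0,rad=.14)
E
```

```text
[-0.15411475 -0.08008799  0.14919189] [-0.11395842  0.00279429  0.0978    ] [-0.16248535 -0.09828409  0.158     ]
seg 2
[[-0.001,-0.003,-0.001,-30.0,0.0,-0.2,0.0],[-0.001,-0.003,-0.001,-30.0,0.0,-0.1,0.0]]
seg 5
[[-0.0,0.0,0.14,12.5,-3.5,-16.0,0.0],[-0.0,0.0,0.14,11.9,-5.2,-16.0,0.0],[-0.0,0.0,0.14,11.0,-6.8,-16.0,0.0],[-0.0,0.0,0.14,9.9,-8.3,-16.0,0.0],[-0.0,0.0,0.14,8.7,-9.6,-16.0,0.0]]
seg 1
[[0.0,0.0,0.0,16.3,-13.6,-0.0,0.0]]
```

Emit:
{"api": "drive_tool", "payload": {"increments": [[0,-0.002,0,-30,0,0,0],[0,-0.002,0,-30,0,0,0]]}}

```text
time: 7.3
tool_pos: [0.6408, -0.0124, 0.1917]
eef_rot: [1.577, 0.784, 1.359]
wrist_force: [1.0, 0.8, 0.8]
opening: 0.618
```

Emit:
{"api": "drive_tool", "payload": {"increments": [[0,0,0.14,12.5,-3.5,-16,0],[0,0,0.14,11.9,-5.2,-16,0],[0,0,0.14,11,-6.8,-16,0],[0,0,0.14,9.9,-8.3,-16,0],[0,0,0.14,8.7,-9.6,-16,0]]}}

```text
time: 7.8
tool_pos: [0.5696, 0.0355, 0.1356]
eef_rot: [1.572, 0.079, 1.351]
wrist_force: [0.6, -0.3, -0.1]
opening: 0.993
```

Emit:
{"api": "drive_tool", "payload": {"increments": [[0,0,0,16,-13.6,0,0],[0,0,0,0,0,0,0],[0,0,0,0,0,0,0]]}}

```text
time: 8.1
tool_pos: [0.5735, 0.0508, 0.1209]
eef_rot: [1.573, 0.086, 1.355]
wrist_force: [0.3, -0.0, 0.9]
opening: 0.996
```

```bash
python3 look.py w5 knob_axis tile_top skirt_rim
```

```text
8.1 [-0.5114  0.9272  1.9032  1.2631  1.5775 -1.2716] [0.5735 0.0508 0.1209] [ 0.3434 -0.0268  0.9128] 0.9956903258070608
knob_axis [317.8, 285.4] 0.74
    [0.5783 0.0808 0.1067] [0.0004 0.0004]
tile_top [320.8, 163.3] 0.87
```

View pics/w5.png

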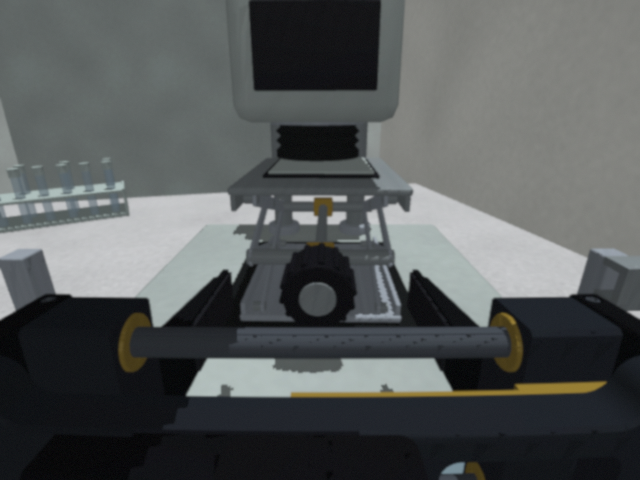

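The level view is clear. The skirt covers rows 124–158, the tile's top face about 158–175, and the knob is centred at (318,285). I'll enlarge it for the edges.

```bash
python3 - <<'E'
from h import *
np.set_printoptions(precision=4,suppress=True)
im=cv2.imread('pics/w5.png'); cv2.imwrite('pics/w5c.png',cv2.resize(im[110:195,230:410],None,fx=4.4,fy=4.4,interpolation=cv2.INTER_CUBIC))
g=cv2.cvtColor(im,cv2.COLOR_BGR2GRAY).astype(float)
print(list(zip(range(116,185),g[116:185,310:331].mean(1).round().astype(int).tolist())))
mt=cam('wrist')
# skirt axis from head estimate; check where candidate points project
S=np.array([.604,.203,0]); r=Rd()
for z in(.165,.17,.175,.18): 
    for dx in(-.042,-.037,.042): print(z,dx,proj('wrist',S+r@[dx,0,z],mt))
print('knob',Lc([.5783,.0808,.1067]))
E
```

```text
[(116, 85), (117, 85), (118, 84), (119, 82), (120, 82), (121, 82), (122, 85), (123, 86), (124, 78), (125, 59), (126, 35), (127, 18), (128, 14), (129, 15), (130, 15), (131, 15), (132, 14), (133, 14), (134, 13), (135, 14), (136, 13), (137, 15), (138, 14), (139, 15), (140, 16), (141, 15), (142, 14), (143, 14), (144, 14), (145, 14), (146, 14), (147, 14), (148, 15), (149, 15), (150, 14), (151, 15), (152, 15), (153, 15), (154, 15), (155, 15), (156, 15), (157, 15), (158, 15), (159, 20), (160, 39), (161, 66), (162, 83), (163, 89), (164, 91), (165, 91), (166, 91), (167, 91), (168, 91), (169, 91), (170, 94), (171, 97), (172, 95), (173, 77), (174, 49), (175, 27), (176, 19), (177, 31), (178, 49), (179, 61), (180, 65), (181, 66), (182, 66), (183, 66), (184, 67)]
0.165 -0.042 [316.3131 172.3544]
0.165 -0.037 [316.3688 171.3093]
0.165 0.042 [317.0543 158.464 ]
0.17 -0.042 [316.2931 166.1287]
0.17 -0.037 [316.3495 165.1821]
0.17 0.042 [317.0425 153.5639]
0.175 -0.042 [316.273  159.8286]
0.175 -0.037 [316.3301 158.983 ]
0.175 0.042 [317.0305 148.619 ]
0.18 -0.042 [316.2527 153.4532]
0.18 -0.037 [316.3105 152.7111]
0.18 0.042 [317.0186 143.629 ]
knob [-0.1191  0.001   0.1067]
```

View pics/w5c.png

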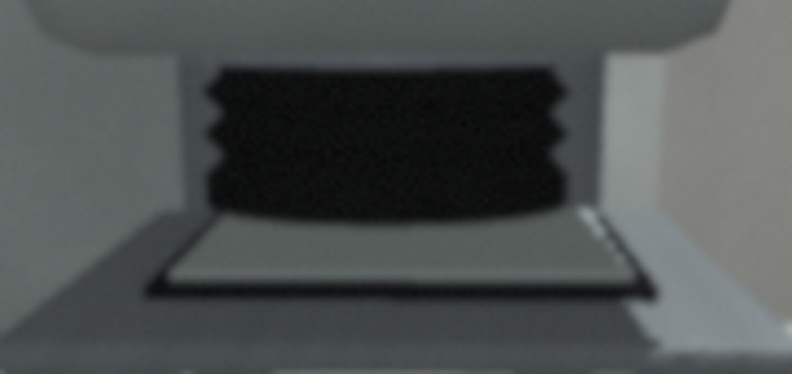

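```bash
cat >> h.py <<'E'
TH=50
def grasp(K,phi,back=0): 
    Rt=Rtool(TH,phi); return Rt,W(K)+(.019-back)*Rt[:,0]
def stroke(T0,K,p0,p1,n,clo,rise=True):
    ts=[]
    for i in range(1,n+1):
        f=i/n; dz=.0139/360*(p1-p0)*f/2*(1 if rise else 0)
        ts.append(grasp(np.array(K)+[0,0,dz],p0+(p1-p0)*f))
    Rc,pc=T0[:3,:3],T0[:3,3]; rows=[]
    for Rt,pt in ts:
        rows.append([round(float(v),3) for v in R.from_matrix(Rc.T@Rt).as_rotvec()]+[round(float(v),1) for v in Rc.T@(pt-pc)*1000]+[clo]); Rc,pc=Rt,pt
    print('stroke'); 
    for i in range(0,n,5): print(str(rows[i:i+5]).replace(' ',''))
def TT(g): T=np.eye(4); T[:3,:3]=g[0]; T[:3,3]=g[1]; return T
E
python3 - <<'E'
from h import *
T=pose(); K=[-.119,.001,.107]
t=T[:3,3]-.03*T[:3,0]+[0,0,.02]
plan(T,[(T[:3,:3],t),grasp(K,-38,.07),grasp(K,-38)],0.0,rad=.14)
stroke(TT(grasp(K,-38)),K,-38,38,10,1)
E
```

```text
seg 1
[[0.0,0.0,0.0,-31.7,19.9,-0.0,0.0]]
seg 8
[[-0.076,-0.039,-0.095,3.6,-0.5,-3.2,0.0],[-0.076,-0.039,-0.095,3.5,0.1,-3.4,0.0],[-0.076,-0.039,-0.095,3.3,0.7,-3.5,0.0],[-0.076,-0.039,-0.095,3.1,1.2,-3.5,0.0],[-0.076,-0.039,-0.095,2.8,1.8,-3.5,0.0]]
[[-0.076,-0.039,-0.095,2.5,2.3,-3.5,0.0],[-0.076,-0.039,-0.095,2.1,2.8,-3.4,0.0],[-0.076,-0.039,-0.095,1.7,3.2,-3.2,0.0]]
seg 2
[[0.0,0.0,0.0,35.0,0.0,-0.0,0.0],[0.0,0.0,0.0,35.0,0.0,-0.0,0.0]]
stroke
[[0.085,0.102,-0.0,-0.2,0.2,-1.8,1],[0.085,0.102,0.0,-0.2,0.2,-1.9,1],[0.085,0.102,-0.0,-0.2,0.2,-1.9,1],[0.085,0.102,-0.0,-0.2,0.2,-1.9,1],[0.085,0.102,0.0,-0.2,0.2,-1.9,1]]
[[0.085,0.102,0.0,-0.2,0.2,-1.9,1],[0.085,0.102,-0.0,-0.2,0.2,-1.9,1],[0.085,0.102,0.0,-0.2,0.2,-2.0,1],[0.085,0.102,-0.0,-0.2,0.2,-2.0,1],[0.085,0.102,0.0,-0.2,0.2,-2.0,1]]
```

Emit:
{"api": "drive_tool", "payload": {"increments": [[0,0,0,-31.7,19.9,0,0],[-0.076,-0.039,-0.095,3.6,-0.5,-3.2,0],[-0.076,-0.039,-0.095,3.5,0.1,-3.4,0],[-0.076,-0.039,-0.095,3.3,0.7,-3.5,0],[-0.076,-0.039,-0.095,3.1,1.2,-3.5,0]]}}

```text
time: 8.8
tool_pos: [0.5572, 0.0371, 0.1408]
eef_rot: [1.2, 0.434, 1.122]
wrist_force: [0.5, 0.2, 0.4]
opening: 1.002
```

Emit:
{"api": "drive_tool", "payload": {"increments": [[-0.076,-0.039,-0.095,2.8,1.8,-3.5,0],[-0.076,-0.039,-0.095,2.5,2.3,-3.5,0],[-0.076,-0.039,-0.095,2.1,2.8,-3.4,0],[-0.076,-0.039,-0.095,1.7,3.2,-3.2,0],[0,0,0,0,0,0,0]]}}

```text
time: 9.3
tool_pos: [0.5462, 0.0559, 0.1382]
eef_rot: [0.682, 0.65, 0.72]
wrist_force: [0.5, 0.9, 0.3]
opening: 1.004
```

```bash
python3 look.py w6 knob_axis; python3 - <<'E'
from h import *
o=ctrl.get_obs(); T=pose(o); K=[-.119,.001,.107]
g=grasp(K,-38,.07); print('err',T[:3,:3].T@(g[1]-T[:3,3])*1000,R.from_matrix(T[:3,:3].T@g[0]).as_rotvec())
print('knob expected uv',proj('wrist',W(K),cam('wrist')))
E
```

```text
9.3 [-0.391   0.5231  2.2833  1.7573  0.8125 -2.0415] [0.5462 0.0559 0.1382] [0.5232 0.9055 0.3188] 1.0036143639885928
knob_axis [321.8, 260.7] 0.84
    [0.5783 0.0805 0.1068] [0.0005 0.0004 0.0001]
err [-0.37953702 -0.51993606  0.08130716] [ 0.0019179  -0.00094528 -0.0013278 ]
knob expected uv [320.13543033 258.22517983]
```

View pics/w6.png

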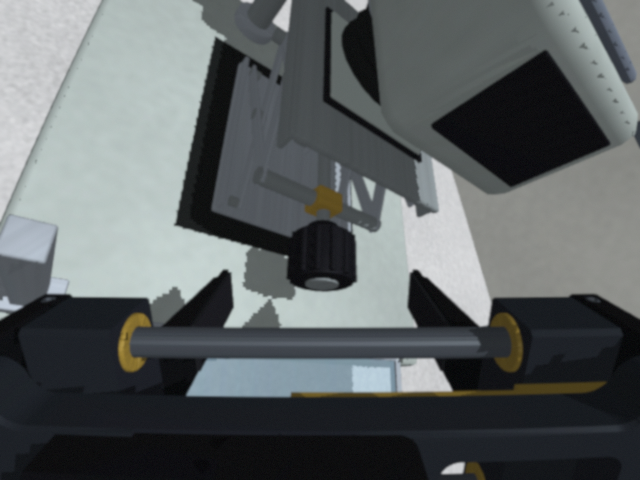

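The knob is centred between the open fingers at (322,258). I'll grip it and make the first stroke.

Emit:
{"api": "drive_tool", "payload": {"increments": [[0,0,0,35,0,0,0],[0,0,0,35,0,0,0],[0,0,0,0,0,0,0.4],[0,0,0,0,0,0,1],[0,0,0,0,0,0,1]]}}

```text
time: 9.9
tool_pos: [0.5893, 0.0905, 0.0947]
eef_rot: [0.688, 0.649, 0.722]
wrist_force: [0.3, -0.2, 0.5]
opening: 0.804
```

Emit:
{"api": "drive_tool", "payload": {"increments": [[0,0,0,0,0,0,1],[0,0,0,0,0,0,1],[0.085,0.102,0,-0.2,0.2,-1.8,1],[0.085,0.102,0,-0.2,0.2,-1.9,1],[0.085,0.102,0,-0.2,0.2,-1.9,1]]}}

```text
time: 10.4
tool_pos: [0.5863, 0.0933, 0.0939]
eef_rot: [1.037, 0.79, 0.959]
wrist_force: [2.1, -2.2, 4.2]
opening: 0.456
```

Emit:
{"api": "drive_tool", "payload": {"increments": [[0.085,0.102,0,-0.2,0.2,-1.9,1],[0.085,0.102,0,-0.2,0.2,-1.9,1],[0.085,0.102,0,-0.2,0.2,-1.9,1],[0.085,0.102,0,-0.2,0.2,-1.9,1],[0.085,0.102,0,-0.2,0.2,-2,1]]}}

```text
time: 10.9
tool_pos: [0.5782, 0.0951, 0.0942]
eef_rot: [1.952, 0.825, 1.652]
wrist_force: [6.3, -5.4, 1.9]
opening: 0.456
```

Emit:
{"api": "drive_tool", "payload": {"increments": [[0.085,0.102,0,-0.2,0.2,-2,1],[0.085,0.102,0,-0.2,0.2,-2,1],[0,0,0,0,0,0,1]]}}

```text
time: 11.2
tool_pos: [0.575, 0.0961, 0.0956]
eef_rot: [2.292, 0.715, 1.895]
wrist_force: [0.8, -17.9, 11.2]
opening: 0.459
```

```bash
python3 - <<'E'
from h import *
o=ctrl.get_obs(); T=pose(o); K=[-.119,.001,.107]
print(o['time'],o['joints'],o['wrist_force'],o['moment'],o['opening'])
K2=np.array(K)+[0,0,.0015]
g=grasp(K2,38); print('err',T[:3,:3].T@(g[1]-T[:3,3])*1000,R.from_matrix(T[:3,:3].T@g[0]).as_rotvec())
stroke(TT(g),K2,38,-38,10,.2,False)
E
```

```text
11.2 [-0.25449556  0.77708802  1.66062146  0.70740298  1.33628993 -0.259159  ] [  0.77057459 -17.88678235  11.2372016 ] [-1.24425705  0.37679596 -0.04282438] 0.4594248525608049
err [-1.21701828 -1.39183732 -2.80473092] [ 0.10326057  0.09780239 -0.00494066]
stroke
[[-0.085,-0.102,-0.0,-0.1,0.1,1.9,0.2],[-0.085,-0.102,0.0,-0.1,0.1,1.9,0.2],[-0.085,-0.102,-0.0,-0.1,0.1,1.9,0.2],[-0.085,-0.102,0.0,-0.1,0.1,1.9,0.2],[-0.085,-0.102,-0.0,-0.1,0.1,1.9,0.2]]
[[-0.085,-0.102,-0.0,-0.1,0.1,1.9,0.2],[-0.085,-0.102,-0.0,-0.1,0.1,1.9,0.2],[-0.085,-0.102,0.0,-0.1,0.1,1.9,0.2],[-0.085,-0.102,0.0,-0.1,0.1,1.9,0.2],[-0.085,-0.102,0.0,-0.1,0.1,1.9,0.2]]
```

```bash
python3 - <<'E'
from h import *
T=pose(); K2=np.array([-.119,.001,.107])+[0,0,.0014]
print(R.from_matrix(Rtool(TH).T@T[:3,:3]).as_rotvec())
stroke(T,K2,30,-38,10,.2,False)
stroke(TT(grasp(K2,-38)),K2,-38,38,12,1)
E
```

```text
[0.32484025 0.40873637 0.01006296]
stroke
[[-0.063,-0.1,-0.007,-1.2,-1.5,1.0,0.2],[-0.076,-0.091,0.0,-0.1,0.1,1.7,0.2],[-0.076,-0.091,0.0,-0.1,0.1,1.7,0.2],[-0.076,-0.091,-0.0,-0.1,0.1,1.7,0.2],[-0.076,-0.091,0.0,-0.1,0.1,1.7,0.2]]
[[-0.076,-0.091,0.0,-0.1,0.1,1.7,0.2],[-0.076,-0.091,0.0,-0.1,0.1,1.7,0.2],[-0.076,-0.091,-0.0,-0.1,0.1,1.7,0.2],[-0.076,-0.091,-0.0,-0.1,0.1,1.7,0.2],[-0.076,-0.091,0.0,-0.1,0.1,1.7,0.2]]
stroke
[[0.071,0.085,-0.0,-0.1,0.1,-1.5,1],[0.071,0.085,-0.0,-0.1,0.1,-1.5,1],[0.071,0.085,0.0,-0.2,0.1,-1.6,1],[0.071,0.085,0.0,-0.2,0.1,-1.6,1],[0.071,0.085,-0.0,-0.2,0.1,-1.6,1]]
[[0.071,0.085,0.0,-0.2,0.1,-1.6,1],[0.071,0.085,-0.0,-0.2,0.1,-1.6,1],[0.071,0.085,-0.0,-0.2,0.1,-1.6,1],[0.071,0.085,-0.0,-0.2,0.1,-1.6,1],[0.071,0.085,0.0,-0.2,0.1,-1.6,1]]
[[0.071,0.085,0.0,-0.2,0.1,-1.7,1],[0.071,0.085,0.0,-0.1,0.1,-1.7,1]]
```

Emit:
{"api": "drive_tool", "payload": {"increments": [[0,0,0,0,0,0,0.2],[0,0,0,0,0,0,0.2],[0,0,0,0,0,0,0.2],[-0.063,-0.1,-0.007,-1.2,-1.5,1,0.2],[-0.076,-0.091,0,-0.1,0.1,1.7,0.2]]}}

```text
time: 11.7
tool_pos: [0.5755, 0.0963, 0.0942]
eef_rot: [1.991, 0.827, 1.674]
wrist_force: [-0.9, 0.1, 0.5]
opening: 0.785
```

Emit:
{"api": "drive_tool", "payload": {"increments": [[-0.076,-0.091,0,-0.1,0.1,1.7,0.2],[-0.076,-0.091,0,-0.1,0.1,1.7,0.2],[-0.076,-0.091,0,-0.1,0.1,1.7,0.2],[-0.076,-0.091,0,-0.1,0.1,1.7,0.2],[-0.076,-0.091,0,-0.1,0.1,1.7,0.2]]}}

```text
time: 12.2
tool_pos: [0.5834, 0.0949, 0.0951]
eef_rot: [1.114, 0.818, 1.01]
wrist_force: [0.4, 0.4, -0.2]
opening: 0.805
```

Emit:
{"api": "drive_tool", "payload": {"increments": [[-0.076,-0.091,0,-0.1,0.1,1.7,0.2],[-0.076,-0.091,0,-0.1,0.1,1.7,0.2],[-0.076,-0.091,0,-0.1,0.1,1.7,0.2],[0,0,0,0,0,0,0.2]]}}

```text
time: 12.6
tool_pos: [0.5861, 0.0963, 0.0964]
eef_rot: [0.766, 0.679, 0.774]
wrist_force: [-0.4, 0.0, -0.2]
opening: 0.805
```

```bash
python3 - <<'E'
from h import *
o=ctrl.get_obs();T=pose(o); K2=np.array([-.119,.001,.107])+[0,0,.0014]
print(o['time'],o['joints'],o['wrist_force'],o['opening'])
g=grasp(K2,-38); print('err',T[:3,:3].T@(g[1]-T[:3,3])*1000,R.from_matrix(T[:3,:3].T@g[0]).as_rotvec())
E
```

```text
12.6 [-0.26915023  0.6293352   2.19422361  1.82615718  0.76805042 -1.97570706] [-0.38135496  0.02830848 -0.23038258] 0.804613792869105
err [-1.24519125 -4.79714098  4.1795769 ] [-0.04545189 -0.05103235 -0.01022506]
```

Emit:
{"api": "drive_tool", "payload": {"increments": [[-0.045,-0.051,-0.01,-1.2,-4.8,4.2,0.2],[0,0,0,0,0,0,0.6],[0,0,0,0,0,0,1],[0,0,0,0,0,0,1],[0,0,0,0,0,0,1]]}}

```text
time: 13.1
tool_pos: [0.5913, 0.0906, 0.0977]
eef_rot: [0.691, 0.648, 0.722]
wrist_force: [0.8, 0.5, -0.7]
opening: 0.522
```

Emit:
{"api": "drive_tool", "payload": {"increments": [[0.071,0.085,0,-0.1,0.1,-1.6,1],[0.071,0.085,0,-0.1,0.1,-1.6,1],[0.071,0.085,0,-0.2,0.1,-1.6,1],[0.071,0.085,0,-0.2,0.1,-1.6,1],[0.071,0.085,0,-0.2,0.1,-1.6,1]]}}

```text
time: 13.6
tool_pos: [0.5834, 0.0929, 0.0947]
eef_rot: [1.345, 0.857, 1.184]
wrist_force: [6.2, 15.2, -5.9]
opening: 0.46
```

Emit:
{"api": "drive_tool", "payload": {"increments": [[0.071,0.085,0,-0.2,0.1,-1.6,1],[0.071,0.085,0,-0.2,0.1,-1.6,1],[0.071,0.085,0,-0.2,0.1,-1.6,1],[0.071,0.085,0,-0.2,0.1,-1.6,1],[0.071,0.085,0,-0.2,0.1,-1.6,1]]}}

```text
time: 14.1
tool_pos: [0.5763, 0.0945, 0.0963]
eef_rot: [2.159, 0.778, 1.797]
wrist_force: [0.4, 9.5, -7.8]
opening: 0.457
```

Emit:
{"api": "drive_tool", "payload": {"increments": [[0.071,0.085,0,-0.2,0.1,-1.7,1],[0.071,0.085,0,-0.1,0.1,-1.7,1],[0,0,0,0,0,0,1]]}}

```text
time: 14.4
tool_pos: [0.5737, 0.095, 0.0978]
eef_rot: [2.413, 0.665, 1.967]
wrist_force: [-2.4, 1.2, 2.1]
opening: 0.459
```

```bash
python3 - <<'E'
from h import *
o=ctrl.get_obs();T=pose(o); K2=np.array([-.119,.001,.107])+[0,0,.0029]
print(o['time'],o['joints'],o['wrist_force'],o['opening'])
print('phi',np.degrees(R.from_matrix(Rtool(TH).T@T[:3,:3]).as_rotvec()))
g=grasp(K2,38); print('err',T[:3,:3].T@(g[1]-T[:3,3])*1000,R.from_matrix(T[:3,:3].T@g[0]).as_rotvec())
plan(T,[(T[:3,:3],T[:3,3]-.085*T[:3,0]),(Rtool(5),W([-.165,0,.14])),(Rtool(5),W([-.15,0,.12]))],0.,rad=.13)
E
```

```text
14.4 [-0.25413719  0.80503006  1.61864366  0.68644209  1.41899393 -0.17072699] [-2.42433501  1.17317319  2.07968776] 0.4589952534550108
phi [22.85538653 27.74832605  0.20601662]
err [-0.16947287 -0.63731741 -1.48004852] [ 0.02798531  0.02327525 -0.0015108 ]
seg 3
[[0.0,0.0,0.0,-28.3,0.0,0.0,0.0],[0.0,0.0,0.0,-28.3,0.0,0.0,0.0],[0.0,0.0,0.0,-28.3,0.0,0.0,0.0]]
seg 8
[[-0.071,-0.038,0.094,2.1,-2.5,-2.3,0.0],[-0.071,-0.038,0.094,1.8,-2.5,-2.5,0.0],[-0.071,-0.038,0.094,1.5,-2.4,-2.8,0.0],[-0.071,-0.038,0.094,1.2,-2.4,-3.0,0.0],[-0.071,-0.038,0.094,0.8,-2.2,-3.2,0.0]]
[[-0.071,-0.038,0.094,0.5,-2.1,-3.4,0.0],[-0.071,-0.038,0.094,0.2,-1.9,-3.5,0.0],[-0.071,-0.038,0.094,-0.1,-1.6,-3.6,0.0]]
seg 1
[[0.0,0.0,0.0,16.7,-18.6,-0.0,0.0]]
```

Emit:
{"api": "drive_tool", "payload": {"increments": [[0,0,0,0,0,0,0],[0,0,0,0,0,0,0],[0,0,0,-28,0,0,0],[0,0,0,-28,0,0,0],[0,0,0,-28,0,0,0]]}}

```text
time: 14.9
tool_pos: [0.5992, 0.0332, 0.1518]
eef_rot: [2.404, 0.669, 1.961]
wrist_force: [0.2, -1.1, -0.5]
opening: 0.821
```

Emit:
{"api": "drive_tool", "payload": {"increments": [[-0.071,-0.038,0.094,2.1,-2.5,-2.3,0],[-0.071,-0.038,0.094,1.8,-2.5,-2.5,0],[-0.071,-0.038,0.094,1.5,-2.4,-2.8,0],[-0.071,-0.038,0.094,1.2,-2.4,-3,0],[-0.071,-0.038,0.094,0.8,-2.2,-3.2,0]]}}

```text
time: 15.4
tool_pos: [0.5801, 0.035, 0.1449]
eef_rot: [1.805, 0.356, 1.497]
wrist_force: [0.0, 0.2, 1.4]
opening: 1.002
```

Emit:
{"api": "drive_tool", "payload": {"increments": [[-0.071,-0.038,0.094,0.5,-2.1,-3.4,0],[-0.071,-0.038,0.094,0.2,-1.9,-3.5,0],[-0.071,-0.038,0.094,0,-1.6,-3.6,0],[0,0,0,16.7,-18.6,0,0],[0,0,0,0,0,0,0]]}}

```text
time: 15.9
tool_pos: [0.5718, 0.0518, 0.1187]
eef_rot: [1.566, 0.091, 1.354]
wrist_force: [-0.0, 0.0, 0.1]
opening: 1.0
```

```bash
cat > gap.py <<'E'
from h import *; import sys
np.set_printoptions(precision=4,suppress=True)
n=sys.argv[1]
o=ctrl.get_obs(); save('wrist',n); T=pose(o); m=ctrl.camera_model('wrist'); mt=(m,T@np.array(m['hand_eye']))
im=cv2.imread(f'pics/{n}.png'); print(o['time'],o['tool_pos'],o['eef_rot'])
cv2.imwrite(f'pics/{n}c.png',cv2.resize(im[95:195,230:410],None,fx=4.4,fy=4.4,interpolation=cv2.INTER_CUBIC))
g=cv2.cvtColor(im,cv2.COLOR_BGR2GRAY).astype(float)
print(list(zip(range(110,190),g[110:190,310:331].mean(1).round().astype(int).tolist())))
print('tile net',[(q['uv'],q['score']) for q in ctrl.place_of('wrist','tile_top')[:1]])
S=np.array([.604,.203,0])
for z in(.165,.17,.175,.18,.205): print(z,[proj('wrist',S+Rd()@[dx,0,z],mt)[1].round(1) for dx in(-.042,-.037,0)])
for t in('tile_top','knob_axis','skirt'):
    for q in ctrl.masks_of('wrist',t)[:1]: print(t,q['extent'],q['score'])
E
python3 gap.py w7
```

```text
15.9 [0.5718 0.0518 0.1187] [1.5659 0.0908 1.3538]
[(110, 86), (111, 86), (112, 85), (113, 84), (114, 83), (115, 82), (116, 81), (117, 83), (118, 86), (119, 88), (120, 85), (121, 70), (122, 43), (123, 21), (124, 15), (125, 15), (126, 15), (127, 14), (128, 15), (129, 14), (130, 14), (131, 13), (132, 13), (133, 14), (134, 14), (135, 14), (136, 15), (137, 15), (138, 15), (139, 15), (140, 15), (141, 14), (142, 14), (143, 14), (144, 14), (145, 15), (146, 15), (147, 15), (148, 15), (149, 15), (150, 14), (151, 15), (152, 15), (153, 14), (154, 15), (155, 16), (156, 22), (157, 46), (158, 72), (159, 86), (160, 92), (161, 97), (162, 98), (163, 88), (164, 63), (165, 34), (166, 20), (167, 25), (168, 42), (169, 57), (170, 64), (171, 66), (172, 66), (173, 66), (174, 67), (175, 67), (176, 69), (177, 72), (178, 75), (179, 76), (180, 76), (181, 75), (182, 74), (183, 76), (184, 97), (185, 140), (186, 176), (187, 193), (188, 196), (189, 197)]
tile net [([323.8, 153.6], 0.77)]
0.165 [np.float64(168.2), np.float64(167.1), np.float64(160.6)]
0.17 [np.float64(161.9), np.float64(160.9), np.float64(155.0)]
0.175 [np.float64(155.5), np.float64(154.7), np.float64(149.4)]
0.18 [np.float64(149.0), np.float64(148.3), np.float64(143.7)]
0.205 [np.float64(115.5), np.float64(115.4), np.float64(114.5)]
tile_top [229.8, 149.9, 190.8, 53.3] 0.83
knob_axis [246.3, 185.6, 157.6, 141.2] 0.8
skirt [277.8, 122.4, 84.6, 37.8] 0.75
```

View pics/w7c.png

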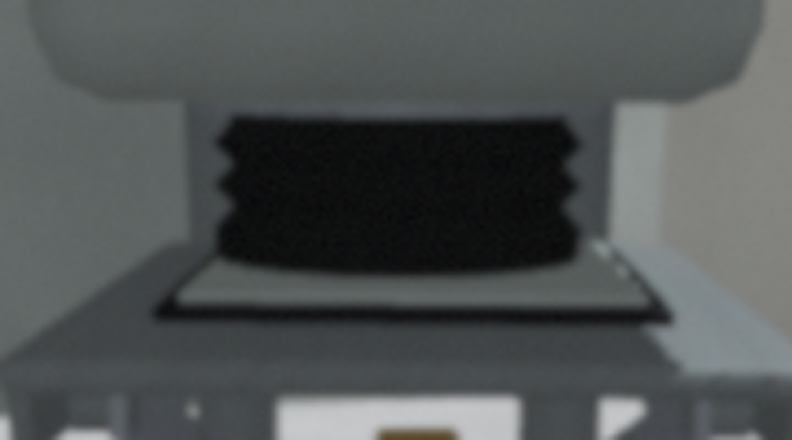

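The skirt is unchanged (rows 122–157.4) and the tile's front edge is at about 160.5–164. That leaves a gap of about 1.7 mm, or at most 4.7 mm if the lower line is the real edge. The next stroke is 57° (2.2 mm), which is safe either way.

```bash
python3 - <<'E'
from h import *
T=pose(); K=[-.119,.001,.1095]
t=T[:3,3]-.03*T[:3,0]+[0,0,.02]
plan(T,[(T[:3,:3],t),grasp(K,-30,.07)],0.0,rad=.13)
stroke(TT(grasp(K,-30)),K,-30,27,10,1)
E
```

```text
seg 1
[[0.0,0.0,0.0,-31.8,19.9,0.2,0.0]]
seg 8
[[-0.058,-0.031,-0.096,3.5,0.3,-2.5,0.0],[-0.058,-0.031,-0.096,3.3,0.7,-2.6,0.0],[-0.058,-0.031,-0.096,3.2,1.2,-2.7,0.0],[-0.058,-0.031,-0.096,3.0,1.7,-2.7,0.0],[-0.058,-0.031,-0.096,2.7,2.1,-2.6,0.0]]
[[-0.058,-0.031,-0.096,2.4,2.5,-2.6,0.0],[-0.058,-0.031,-0.096,2.1,2.8,-2.5,0.0],[-0.058,-0.031,-0.096,1.7,3.2,-2.4,0.0]]
stroke
[[0.064,0.076,-0.0,-0.1,0.1,-1.4,1],[0.064,0.076,-0.0,-0.1,0.1,-1.4,1],[0.064,0.076,0.0,-0.1,0.1,-1.4,1],[0.064,0.076,0.0,-0.1,0.1,-1.4,1],[0.064,0.076,-0.0,-0.1,0.1,-1.4,1]]
[[0.064,0.076,0.0,-0.1,0.1,-1.4,1],[0.064,0.076,0.0,-0.1,0.1,-1.5,1],[0.064,0.076,-0.0,-0.1,0.1,-1.5,1],[0.064,0.076,0.0,-0.1,0.1,-1.5,1],[0.064,0.076,0.0,-0.1,0.1,-1.5,1]]
```

Emit:
{"api": "drive_tool", "payload": {"increments": [[0,0,0,-31.8,19.9,0,0],[-0.058,-0.031,-0.096,3.5,0.3,-2.5,0],[-0.058,-0.031,-0.096,3.3,0.7,-2.6,0],[-0.058,-0.031,-0.096,3.2,1.2,-2.7,0],[-0.058,-0.031,-0.096,3,1.7,-2.7,0]]}}

```text
time: 16.65
tool_pos: [0.559, 0.037, 0.1435]
eef_rot: [1.272, 0.455, 1.164]
wrist_force: [1.0, -0.1, -0.2]
opening: 0.999
```

Emit:
{"api": "drive_tool", "payload": {"increments": [[-0.058,-0.031,-0.096,2.7,2.1,-2.6,0],[-0.058,-0.031,-0.096,2.4,2.5,-2.6,0],[-0.058,-0.031,-0.096,2.1,2.8,-2.5,0],[-0.058,-0.031,-0.096,1.7,3.2,-2.4,0],[0,0,0,0,0,0,0]]}}

```text
time: 17.15
tool_pos: [0.551, 0.055, 0.1442]
eef_rot: [0.836, 0.728, 0.811]
wrist_force: [0.7, 0.7, 0.3]
opening: 1.002
```

```bash
python3 - <<'E'
from h import *
o=ctrl.get_obs(); T=pose(o); K=[-.119,.001,.1095]; ctrl.grab_frame('wrist')
print(ctrl.place_of('wrist','knob_axis')[:1],proj('wrist',W(K),cam('wrist')))
plan(T,[grasp(K,-30)],0.,mm=36)
E
```

```text
[{'uv': [321.1, 261.4], 'score': 0.67}] [319.93747293 258.25077758]
seg 2
[[-0.001,0.001,0.003,35.1,-0.9,0.4,0.0],[-0.001,0.001,0.003,35.1,-1.0,0.5,0.0]]
```

Emit:
{"api": "drive_tool", "payload": {"increments": [[0,0.001,0.003,35,-0.9,0.4,0],[0,0.001,0.003,35,-0.9,0.4,0],[0,0,0,0,0,0,1],[0,0,0,0,0,0,1],[0,0,0,0,0,0,1]]}}

```text
time: 17.75
tool_pos: [0.5888, 0.0892, 0.0955]
eef_rot: [0.848, 0.724, 0.821]
wrist_force: [-0.6, 0.5, 0.5]
opening: 0.806
```

Emit:
{"api": "drive_tool", "payload": {"increments": [[0,0,0,0,0,0,1],[0,0,0,0,0,0,1],[0.064,0.076,0,-0.1,0.1,-1.4,1],[0.064,0.076,0,-0.1,0.1,-1.4,1],[0.064,0.076,0,-0.1,0.1,-1.4,1]]}}

```text
time: 18.25
tool_pos: [0.5843, 0.0904, 0.0941]
eef_rot: [1.238, 0.843, 1.098]
wrist_force: [1.5, 9.6, -0.2]
opening: 0.459
```

Emit:
{"api": "drive_tool", "payload": {"increments": [[0.064,0.076,0,-0.1,0.1,-1.4,1],[0.064,0.076,0,-0.1,0.1,-1.4,1],[0.064,0.076,0,-0.1,0.1,-1.4,1],[0.064,0.076,0,-0.1,0.1,-1.5,1],[0.064,0.076,0,-0.1,0.1,-1.5,1]]}}

```text
time: 18.75
tool_pos: [0.577, 0.0921, 0.0948]
eef_rot: [1.988, 0.825, 1.667]
wrist_force: [-3.1, 3.7, 0.1]
opening: 0.459
```

Emit:
{"api": "drive_tool", "payload": {"increments": [[0.064,0.076,0,-0.1,0.1,-1.5,1],[0.064,0.076,0,-0.1,0.1,-1.5,1],[0,0,0,0,0,0,1]]}}

```text
time: 19.05
tool_pos: [0.5743, 0.0929, 0.096]
eef_rot: [2.246, 0.744, 1.852]
wrist_force: [-8.3, -5.3, 10.1]
opening: 0.465
```

```bash
python3 - <<'E'
from h import *
o=ctrl.get_obs(); T=pose(o)
print(o['time'],o['joints'],o['wrist_force'],o['opening'])
print('phi',np.degrees(np.linalg.norm(R.from_matrix(Rtool(TH).T@T[:3,:3]).as_rotvec())))
plan(T,[(T[:3,:3],T[:3,3]-.085*T[:3,0]),(Rtool(5),W([-.165,0,.14])),(Rtool(5),W([-.15,0,.12]))],0.,rad=.13)
E
```

```text
19.05 [-0.25994002  0.75781381  1.68664712  0.71569268  1.29113546 -0.2858083 ] [-8.2804314  -5.33175562 10.07876792] 0.4649389164686042
phi 27.384166626303703
seg 3
[[0.0,0.0,0.0,-28.3,-0.0,-0.0,0.0],[0.0,0.0,0.0,-28.3,-0.0,-0.0,0.0],[0.0,0.0,0.0,-28.3,-0.0,-0.0,0.0]]
seg 7
[[-0.062,-0.032,0.109,2.3,-2.3,-1.9,0.0],[-0.062,-0.032,0.109,1.9,-2.4,-2.1,0.0],[-0.062,-0.032,0.109,1.6,-2.4,-2.4,0.0],[-0.062,-0.032,0.109,1.3,-2.4,-2.6,0.0],[-0.062,-0.032,0.109,0.9,-2.4,-2.7,0.0]]
[[-0.062,-0.032,0.109,0.6,-2.3,-2.9,0.0],[-0.062,-0.032,0.109,0.2,-2.1,-3.1,0.0]]
seg 1
[[0.0,0.0,0.0,16.7,-18.6,-0.0,0.0]]
```

Emit:
{"api": "drive_tool", "payload": {"increments": [[0,0,0,0,0,0,0],[0,0,0,0,0,0,0],[0,0,0,-28,0,0,0],[0,0,0,-28,0,0,0],[0,0,0,-28,0,0,0]]}}

```text
time: 19.55
tool_pos: [0.5921, 0.0332, 0.1536]
eef_rot: [2.239, 0.748, 1.845]
wrist_force: [0.5, 0.3, -1.2]
opening: 0.821
```

Emit:
{"api": "drive_tool", "payload": {"increments": [[-0.062,-0.032,0.109,2.3,-2.3,-1.9,0],[-0.062,-0.032,0.109,1.9,-2.4,-2.1,0],[-0.062,-0.032,0.109,1.6,-2.4,-2.4,0],[-0.062,-0.032,0.109,1.3,-2.4,-2.6,0],[-0.062,-0.032,0.109,0.9,-2.4,-2.7,0]]}}

```text
time: 20.05
tool_pos: [0.5764, 0.0355, 0.1435]
eef_rot: [1.701, 0.301, 1.429]
wrist_force: [-0.3, -0.3, -0.2]
opening: 1.001
```

Emit:
{"api": "drive_tool", "payload": {"increments": [[-0.062,-0.032,0.109,0.6,-2.3,-2.9,0],[-0.062,-0.032,0.109,0.2,-2.1,-3.1,0],[0,0,0,16.7,-18.6,0,0],[0,0,0,0,0,0,0],[0,0,0,0,0,0,0]]}}

```text
time: 20.55
tool_pos: [0.5733, 0.0514, 0.1193]
eef_rot: [1.566, 0.091, 1.355]
wrist_force: [-0.4, 0.1, 0.5]
opening: 0.996
```

```bash
python3 gap.py w8
```

```text
20.55 [0.5733 0.0514 0.1193] [1.5662 0.0906 1.3546]
[(110, 87), (111, 86), (112, 85), (113, 85), (114, 84), (115, 83), (116, 82), (117, 81), (118, 82), (119, 85), (120, 86), (121, 82), (122, 66), (123, 40), (124, 20), (125, 15), (126, 15), (127, 14), (128, 15), (129, 14), (130, 14), (131, 13), (132, 13), (133, 14), (134, 15), (135, 15), (136, 15), (137, 15), (138, 14), (139, 15), (140, 14), (141, 13), (142, 13), (143, 13), (144, 14), (145, 15), (146, 14), (147, 14), (148, 14), (149, 15), (150, 15), (151, 15), (152, 15), (153, 15), (154, 15), (155, 16), (156, 19), (157, 37), (158, 62), (159, 83), (160, 95), (161, 94), (162, 76), (163, 48), (164, 26), (165, 20), (166, 33), (167, 52), (168, 63), (169, 66), (170, 66), (171, 66), (172, 67), (173, 67), (174, 68), (175, 70), (176, 73), (177, 75), (178, 76), (179, 76), (180, 75), (181, 74), (182, 81), (183, 103), (184, 129), (185, 152), (186, 176), (187, 191), (188, 196), (189, 196)]
tile net []
0.165 [np.float64(168.9), np.float64(167.9), np.float64(161.2)]
0.17 [np.float64(162.6), np.float64(161.7), np.float64(155.7)]
0.175 [np.float64(156.3), np.float64(155.4), np.float64(150.1)]
0.18 [np.float64(149.8), np.float64(149.1), np.float64(144.5)]
0.205 [np.float64(116.4), np.float64(116.2), np.float64(115.3)]
tile_top [229.8, 147.4, 186.6, 52.2] 0.73
knob_axis [246.6, 183.8, 154.8, 140.9] 0.92
skirt [277.0, 123.5, 81.7, 33.2] 0.78
```

View pics/w8c.png

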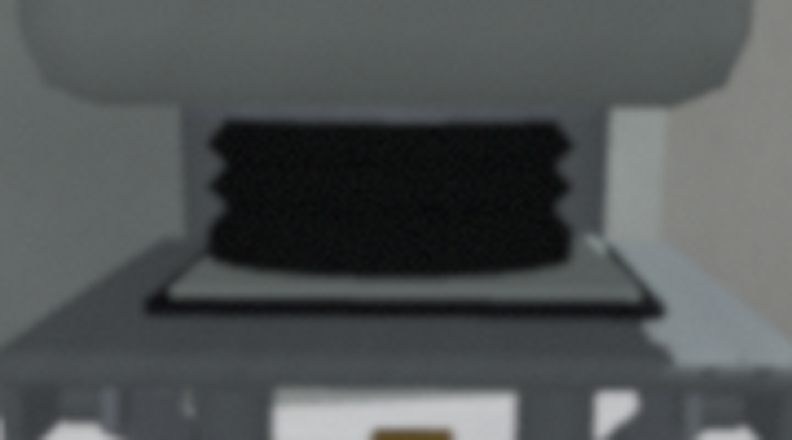

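The skirt reads 122.9–157.9, so its height is essentially unchanged. The tile edge is just below it and the gap is nearly closed. I'll look from a lower eye level to see any slit directly.

```bash
python3 - <<'E'
from h import *
plan(pose(),[(Rtool(-8),W([-.145,0,.130]))],0.,rad=.08)
E
```

```text
seg 3
[[0.002,-0.0,0.077,1.1,3.5,-0.2,0.0],[0.002,-0.0,0.077,1.3,3.4,-0.2,0.0],[0.002,-0.0,0.077,1.6,3.3,-0.2,0.0]]
```

Emit:
{"api": "drive_tool", "payload": {"increments": [[0.002,0,0.077,1.1,3.5,-0.2,0],[0.002,0,0.077,1.3,3.4,-0.2,0],[0.002,0,0.077,1.6,3.3,-0.2,0],[0,0,0,0,0,0,0],[0,0,0,0,0,0,0]]}}

```text
time: 21.3
tool_pos: [0.5735, 0.0556, 0.1291]
eef_rot: [1.572, -0.139, 1.355]
wrist_force: [0.4, 0.0, 0.1]
opening: 0.998
```

```bash
python3 - <<'E'
from h import *
mt=cam('wrist'); S=np.array([.604,.203,0]); print(mt[1][:3,3], ctrl.get_obs()['wrist_force'])
for z in(.165,.17,.175,.205): print(z,[proj('wrist',S+Rd()@[dx,0,z],mt)[1].round(1) for dx in(-.042,-.037,0,.042)])
im=np.mean([ctrl.grab_frame('wrist').astype(float) for _ in range(3)],0).astype(np.uint8)[:,:,::-1]
cv2.imwrite('pics/w9.png',im)
g=cv2.cvtColor(np.ascontiguousarray(im),cv2.COLOR_BGR2GRAY).astype(float)
print(list(zip(range(160,240),g[160:240,310:331].mean(1).round().astype(int).tolist())))
cv2.imwrite('pics/w9c.png',cv2.resize(im[165:245,240:400],None,fx=5,fy=5,interpolation=cv2.INTER_CUBIC))
E
```

```text
[ 0.53489326 -0.12015934  0.18148895] [0.38793317 0.01181559 0.06513476]
0.165 [np.float64(211.2), np.float64(210.8), np.float64(208.7), np.float64(206.7)]
0.17 [np.float64(205.2), np.float64(205.0), np.float64(203.5), np.float64(202.1)]
0.175 [np.float64(199.2), np.float64(199.1), np.float64(198.2), np.float64(197.5)]
0.205 [np.float64(162.7), np.float64(163.2), np.float64(166.4), np.float64(169.3)]
[(160, 86), (161, 87), (162, 90), (163, 97), (164, 104), (165, 107), (166, 107), (167, 101), (168, 84), (169, 57), (170, 32), (171, 20), (172, 18), (173, 18), (174, 18), (175, 18), (176, 17), (177, 17), (178, 17), (179, 18), (180, 18), (181, 17), (182, 18), (183, 18), (184, 18), (185, 18), (186, 17), (187, 17), (188, 17), (189, 18), (190, 18), (191, 18), (192, 18), (193, 18), (194, 18), (195, 19), (196, 19), (197, 18), (198, 18), (199, 19), (200, 30), (201, 59), (202, 93), (203, 109), (204, 95), (205, 62), (206, 34), (207, 31), (208, 48), (209, 64), (210, 74), (211, 79), (212, 84), (213, 87), (214, 88), (215, 87), (216, 86), (217, 87), (218, 104), (219, 133), (220, 154), (221, 161), (222, 162), (223, 162), (224, 162), (225, 162), (226, 161), (227, 161), (228, 161), (229, 160), (230, 160), (231, 160), (232, 160), (233, 160), (234, 160), (235, 160), (236, 160), (237, 160), (238, 160), (239, 160)]
```

View pics/w9c.png

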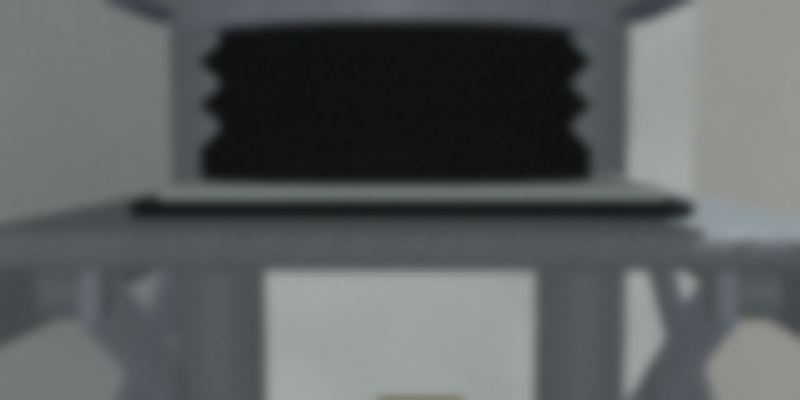

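The low view shows no slit. The skirt runs down to row 201.1, directly onto the white tile band (201–205), with the black base below it. I'll check the profile beside the skirt, where the tile top's far edge tells the two readings of the tile edge apart.

```bash
python3 - <<'E'
from h import *
for n,r0,r1 in(('w9',192,212),('w8',140,172),('w7',142,172)):
    g=cv2.cvtColor(cv2.imread(f'pics/{n}.png'),cv2.COLOR_BGR2GRAY).astype(int)
    print(n,'rows',r0,r1)
    for c in(272,275,278,281,284,290,300,320,340,350,356,360,364,368): print(c,g[r0:r1,c-1:c+2].mean(1).round().astype(int).tolist())
E
```

```text
w9 rows 192 212
272 [112, 112, 112, 112, 113, 112, 112, 112, 112, 112, 111, 107, 88, 57, 32, 31, 48, 64, 74, 79]
275 [88, 88, 88, 88, 88, 89, 88, 88, 90, 96, 107, 112, 98, 65, 36, 31, 47, 65, 74, 80]
278 [83, 81, 79, 77, 76, 76, 77, 77, 82, 93, 106, 111, 98, 66, 35, 32, 47, 65, 74, 80]
281 [69, 54, 40, 32, 30, 30, 31, 35, 53, 79, 102, 111, 97, 65, 35, 31, 47, 64, 74, 80]
284 [26, 19, 18, 17, 18, 17, 17, 21, 40, 70, 99, 111, 97, 65, 35, 31, 48, 64, 74, 79]
290 [17, 18, 17, 17, 17, 17, 18, 19, 34, 65, 97, 110, 97, 65, 36, 31, 47, 64, 73, 79]
300 [18, 17, 18, 17, 19, 19, 19, 20, 32, 62, 95, 109, 95, 62, 34, 31, 47, 64, 74, 79]
320 [18, 17, 18, 19, 19, 19, 18, 20, 30, 59, 93, 109, 95, 62, 34, 31, 47, 64, 73, 78]
340 [18, 17, 18, 18, 18, 17, 18, 19, 31, 63, 96, 110, 96, 63, 35, 31, 47, 64, 73, 79]
350 [17, 16, 16, 17, 17, 17, 17, 20, 37, 68, 99, 111, 96, 64, 35, 31, 47, 63, 73, 79]
356 [67, 51, 37, 30, 27, 27, 28, 32, 52, 80, 103, 112, 97, 64, 35, 31, 47, 63, 72, 79]
360 [84, 84, 82, 82, 81, 82, 83, 87, 93, 99, 109, 112, 97, 63, 35, 29, 46, 63, 73, 78]
364 [99, 99, 101, 102, 102, 103, 104
[... 3129 characters left out ...]
, 58, 78, 88, 92, 96, 99, 93, 68, 38, 22, 25, 41, 56, 65, 67]
350 [13, 13, 13, 14, 15, 14, 15, 15, 13, 14, 15, 15, 17, 31, 55, 77, 88, 91, 92, 95, 99, 94, 71, 42, 22, 21, 35, 53, 63, 65]
356 [21, 18, 17, 14, 14, 15, 14, 15, 12, 13, 13, 17, 31, 55, 75, 88, 90, 91, 92, 95, 97, 92, 72, 42, 21, 19, 36, 53, 63, 65]
360 [70, 65, 59, 47, 36, 30, 27, 30, 34, 36, 40, 51, 66, 80, 89, 90, 90, 91, 91, 93, 97, 93, 72, 42, 22, 21, 34, 53, 63, 65]
364 [71, 72, 71, 72, 71, 72, 77, 91, 103, 104, 97, 92, 91, 91, 91, 91, 91, 90, 92, 94, 97, 93, 72, 43, 23, 22, 36, 53, 63, 65]
368 [104, 104, 107, 107, 107, 107, 111, 117, 123, 123, 116, 105, 97, 94, 93, 92, 91, 92, 92, 93, 97, 93, 72, 43, 22, 23, 36, 53, 63, 66]
```

The tile appears to be just at the rim, with a gap of 0–0.5 mm. I'll add a small turn of about 23° (≤0.9 mm) and re-check from this same viewpoint.

```bash
python3 - <<'E'
from h import *
T=pose(); K=[-.119,.001,.1107]
t=T[:3,3]-.03*T[:3,0]+[0,0,.03]
plan(T,[(T[:3,:3],t),grasp(K,-12,.07),grasp(K,-12)],0.0,rad=.13)
stroke(TT(grasp(K,-12)),K,-12,11,5,1)
g=grasp(np.array(K)+[0,0,.0004],11)
plan(TT(g),[(g[0],g[1]-.085*g[0][:,0]),(Rtool(-8),W([-.165,0,.150])),(Rtool(-8),W([-.145,0,.13]))],0.,rad=.13)
E
```

```text
seg 1
[[0.0,0.0,0.0,-25.8,29.7,-0.0,0.0]]
seg 8
[[-0.026,-0.01,-0.126,2.7,-1.2,-1.1,0.0],[-0.026,-0.01,-0.126,2.8,-0.8,-1.2,0.0],[-0.026,-0.01,-0.126,2.9,-0.4,-1.2,0.0],[-0.026,-0.01,-0.126,2.9,-0.0,-1.2,0.0],[-0.026,-0.01,-0.126,2.9,0.4,-1.3,0.0]]
[[-0.026,-0.01,-0.126,2.8,0.7,-1.3,0.0],[-0.026,-0.01,-0.126,2.7,1.1,-1.3,0.0],[-0.026,-0.01,-0.126,2.5,1.5,-1.3,0.0]]
seg 2
[[0.0,0.0,0.0,35.0,-0.0,0.0,0.0],[0.0,0.0,0.0,35.0,-0.0,0.0,0.0]]
stroke
[[0.052,0.062,0.0,-0.1,0.1,-1.1,1],[0.052,0.062,-0.0,-0.1,0.1,-1.2,1],[0.052,0.062,-0.0,-0.1,0.1,-1.2,1],[0.052,0.062,-0.0,-0.1,0.1,-1.2,1],[0.052,0.062,-0.0,-0.1,0.1,-1.2,1]]
seg 3
[[0.0,0.0,0.0,-28.3,-0.0,0.0,0.0],[0.0,0.0,0.0,-28.3,-0.0,0.0,0.0],[0.0,0.0,0.0,-28.3,-0.0,0.0,0.0]]
seg 8
[[-0.023,-0.009,0.126,0.9,-1.3,-0.8,0.0],[-0.023,-0.009,0.126,0.7,-1.4,-0.8,0.0],[-0.023,-0.009,0.126,0.5,-1.5,-0.9,0.0],[-0.023,-0.009,0.126,0.3,-1.5,-0.9,0.0],[-0.023,-0.009,0.126,0.1,-1.5,-1.0,0.0]]
[[-0.023,-0.009,0.126,-0.1,-1.5,-1.0,0.0],[-0.023,-0.009,0.126,-0.3,-1.4,-1.0,0.0],[-0.023,-0.009,0.126,-0.5,-1.4,-1.1,0.0]]
seg 1
[[0.0,0.0,0.0,17.0,-22.6,0.0,0.0]]
```

Emit:
{"api": "drive_tool", "payload": {"increments": [[0,0,0,-25.8,29.7,0,0],[-0.026,-0.01,-0.126,2.7,-1.2,-1.1,0],[-0.026,-0.01,-0.126,2.8,-0.8,-1.2,0],[-0.026,-0.01,-0.126,2.9,-0.4,-1.2,0],[-0.026,-0.01,-0.126,2.9,0,-1.2,0]]}}

```text
time: 21.95
tool_pos: [0.5654, 0.0378, 0.1523]
eef_rot: [1.455, 0.366, 1.283]
wrist_force: [1.0, -0.8, -0.0]
opening: 1.0
```

Emit:
{"api": "drive_tool", "payload": {"increments": [[-0.026,-0.01,-0.126,2.9,0.4,-1.3,0],[-0.026,-0.01,-0.126,2.8,0.7,-1.3,0],[-0.026,-0.01,-0.126,2.7,1.1,-1.3,0],[-0.026,-0.01,-0.126,2.5,1.5,-1.3,0],[0,0,0,0,0,0,0]]}}

```text
time: 22.45
tool_pos: [0.5632, 0.0522, 0.151]
eef_rot: [1.239, 0.847, 1.104]
wrist_force: [0.1, -0.6, 0.3]
opening: 0.995
```

```bash
python3 - <<'E'
from h import *
plan(pose(),[grasp([-.119,.001,.1107],-12)],0.,mm=36)
E
```

```text
seg 2
[[0.004,0.002,0.001,35.3,-1.2,-0.1,0.0],[0.004,0.002,0.001,35.3,-1.2,-0.0,0.0]]
```

Emit:
{"api": "drive_tool", "payload": {"increments": [[0.004,0.002,0.001,35,-1.2,0,0],[0.004,0.002,0.001,35,-1.2,0,0],[0,0,0,0,0,0,1],[0,0,0,0,0,0,1],[0,0,0,0,0,0,1]]}}

```text
time: 22.95
tool_pos: [0.5839, 0.0898, 0.0953]
eef_rot: [1.261, 0.843, 1.115]
wrist_force: [0.7, -0.4, -0.0]
opening: 0.805
```

Emit:
{"api": "drive_tool", "payload": {"increments": [[0,0,0,0,0,0,1],[0,0,0,0,0,0,1],[0,0,0,0,0,0,1]]}}

```text
time: 23.25
tool_pos: [0.584, 0.0902, 0.0951]
eef_rot: [1.26, 0.844, 1.114]
wrist_force: [-0.7, 0.2, -0.9]
opening: 0.552
```

Emit:
{"api": "drive_tool", "payload": {"increments": [[0.052,0.062,0,-0.1,0.1,-1.1,1],[0.052,0.062,0,-0.1,0.1,-1.2,1],[0.052,0.062,0,-0.1,0.1,-1.2,1],[0.052,0.062,0,-0.1,0.1,-1.2,1],[0.052,0.062,0,-0.1,0.1,-1.2,1]]}}

```text
time: 23.75
tool_pos: [0.5781, 0.0919, 0.0956]
eef_rot: [1.88, 0.844, 1.587]
wrist_force: [2.1, 4.9, 0.7]
opening: 0.46
```

Emit:
{"api": "drive_tool", "payload": {"increments": [[0,0,0,0,0,0,1],[0,0,0,0,0,0,1],[0,0,0,0,0,0,0],[0,0,0,0,0,0,0],[0,0,0,0,0,0,0]]}}

```text
time: 24.25
tool_pos: [0.5781, 0.0919, 0.0951]
eef_rot: [1.875, 0.845, 1.583]
wrist_force: [0.2, -0.1, 0.5]
opening: 0.654
```

```bash
python3 - <<'E'
from h import *
o=ctrl.get_obs(); T=pose(o)
print(o['time'],o['wrist_force'],o['opening'])
print('phi',np.degrees(np.linalg.norm(R.from_matrix(Rtool(TH).T@T[:3,:3]).as_rotvec())))
plan(T,[(T[:3,:3],T[:3,3]-.085*T[:3,0]),(Rtool(-8),W([-.165,0,.150])),(Rtool(-8),W([-.145,0,.13]))],0.,rad=.13)
E
```

```text
24.25 [ 0.21636937 -0.09825776  0.46912925] 0.6543828069705792
phi 11.459140854751125
seg 3
[[0.0,0.0,0.0,-28.3,-0.0,-0.0,0.0],[0.0,0.0,0.0,-28.3,-0.0,-0.0,0.0],[0.0,0.0,0.0,-28.3,-0.0,-0.0,0.0]]
seg 8
[[-0.024,-0.009,0.126,0.8,-1.0,-0.9,0.0],[-0.024,-0.009,0.126,0.7,-1.1,-0.9,0.0],[-0.024,-0.009,0.126,0.5,-1.1,-1.0,0.0],[-0.024,-0.009,0.126,0.4,-1.2,-1.0,0.0],[-0.024,-0.009,0.126,0.2,-1.2,-1.0,0.0]]
[[-0.024,-0.009,0.126,0.1,-1.2,-1.1,0.0],[-0.024,-0.009,0.126,-0.1,-1.1,-1.1,0.0],[-0.024,-0.009,0.126,-0.2,-1.1,-1.1,0.0]]
seg 1
[[0.0,0.0,0.0,17.0,-22.6,0.0,0.0]]
```

Emit:
{"api": "drive_tool", "payload": {"increments": [[0,0,0,0,0,0,0],[0,0,0,-28,0,0,0],[0,0,0,-28,0,0,0],[0,0,0,-28,0,0,0]]}}

```text
time: 24.65
tool_pos: [0.5787, 0.0357, 0.1585]
eef_rot: [1.876, 0.845, 1.584]
wrist_force: [0.0, 0.2, -0.5]
opening: 0.973
```

Emit:
{"api": "drive_tool", "payload": {"increments": [[-0.024,-0.009,0.126,0.8,-1,-0.9,0],[-0.024,-0.009,0.126,0.7,-1.1,-0.9,0],[-0.024,-0.009,0.126,0.5,-1.1,-1,0],[-0.024,-0.009,0.126,0.4,-1.2,-1,0],[-0.024,-0.009,0.126,0.2,-1.2,-1,0]]}}

```text
time: 25.15
tool_pos: [0.5733, 0.0356, 0.1528]
eef_rot: [1.647, 0.229, 1.392]
wrist_force: [0.9, -0.5, -0.2]
opening: 1.004
```

Emit:
{"api": "drive_tool", "payload": {"increments": [[-0.024,-0.009,0.126,0.1,-1.2,-1.1,0],[-0.024,-0.009,0.126,0,-1.1,-1.1,0],[-0.024,-0.009,0.126,-0.2,-1.1,-1.1,0],[0,0,0,17,-22.6,0,0],[0,0,0,0,0,0,0]]}}

```text
time: 25.65
tool_pos: [0.5734, 0.0575, 0.127]
eef_rot: [1.579, -0.144, 1.353]
wrist_force: [0.4, 0.7, 0.6]
opening: 1.004
```

```bash
python3 - <<'E'
from h import *
plan(pose(),[(Rtool(-8),[.5735,.0556,.1291])],0.)
E
```

```text
seg 1
[[-0.008,0.001,-0.004,-1.5,2.4,0.5,0.0]]
```

Emit:
{"api": "drive_tool", "payload": {"increments": [[-0.008,0.001,-0.004,-1.5,2.4,0.5,0],[0,0,0,0,0,0,0],[0,0,0,0,0,0,0]]}}

```text
time: 25.95
tool_pos: [0.5741, 0.0535, 0.1326]
eef_rot: [1.565, -0.138, 1.353]
wrist_force: [0.2, 0.4, 0.0]
opening: 0.999
```

```bash
cat > low.py <<'E'
from h import *; import sys
mt=cam('wrist'); S=np.array([.604,.203,0]); print(ctrl.get_obs()['time'],mt[1][:3,3])
for z in(.17,.175,.205): print(z,[proj('wrist',S+Rd()@[dx,0,z],mt)[1].round(1) for dx in(-.042,-.037,0)])
im=np.mean([ctrl.grab_frame('wrist').astype(float) for _ in range(3)],0).astype(np.uint8)[:,:,::-1]
n=sys.argv[1]; cv2.imwrite(f'pics/{n}.png',im)
def edges(n):
    g=cv2.cvtColor(cv2.imread(f'pics/{n}.png'),cv2.COLOR_BGR2GRAY).astype(float)[:,300:341].mean(1)
    def cross(lo,hi,lev,up):
        for r in range(lo,hi):
            a,b=g[r],g[r+1]
            if (a<lev<=b if up else a>lev>=b): return round(r+(lev-a)/(b-a),2)
    t=cross(160,185,60,False); r=cross(185,215,62,True); w=cross(int(r)+1,225,62,False); k=cross(int(w)+1,230,55,True)
    print(n,'skirt top',t,'rim',r,'white end',w,'black end',k,'| skirt h',r-t,'white',w-r,'black',k-w, 'peak',g[int(r):int(w)+2].max())
edges('w9'); edges(n)
E
python3 low.py w10
```

```text
25.95 [ 0.53469567 -0.12206227  0.18513083]
0.17 [np.float64(209.3), np.float64(209.0), np.float64(207.0)]
0.175 [np.float64(203.4), np.float64(203.2), np.float64(201.8)]
0.205 [np.float64(167.2), np.float64(167.6), np.float64(170.3)]
w9 skirt top 168.93 rim 201.07 white end 205.02 black end 208.44 | skirt h 32.139999999999986 white 3.950000000000017 black 3.4199999999999875 peak 108.85365853658537
w10 skirt top 172.83 rim 203.83 white end 207.8 black end 211.31 | skirt h 31.0 white 3.969999999999999 black 3.509999999999991 peak 108.92682926829268
```

Between the two low views the rim rose about 0.7–1.1 mm while the white band under it stayed 3.95 px wide. So the tile is in contact and carrying the skirt, pushed up about 1 mm, within the 2 mm allowed. I'll retreat and do a final check.

Emit:
{"api": "drive_tool", "payload": {"increments": [[0,0,0,-25,0,0,0],[0,0,0,-15,35,0,0],[0,0,0,-15,40,0,0],[0,0,0,0,40,0,0],[0,0,0,0,0,0,0]]}}

```text
time: 26.6
tool_pos: [0.5583, -0.0157, 0.2418]
eef_rot: [1.561, -0.137, 1.353]
wrist_force: [0.2, 0.2, -0.4]
opening: 0.998
```

```bash
python3 - <<'E'
from h import *
o=ctrl.get_obs(); print(o['time'],o['tool_pos'],o['wrist_force'],abs(o['qvel']).max())
save('scene','s2'); save('top','t2')
for t in('carousel','reagent','jar'):
    a=ctrl.place_of('scene',t); b=ctrl.place_of('top',t)
    print(t,a[0]['uv'] if a else None,b[0]['uv'] if b else None)
E
```

```text
26.6 [ 0.55830727 -0.01566878  0.24179326] [ 0.24440609  0.16225505 -0.35844098] 0.0757522862681829
carousel [217.5, 355.8] [443.3, 177.9]
reagent [159.3, 298.4] [504.8, 246.8]
jar [226.8, 252.1] None
```

View pics/s2.png

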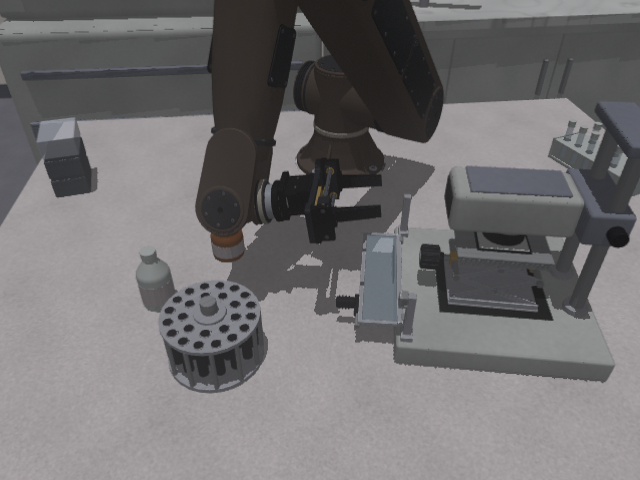

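The shield lies flat with the tab at (347,302). The bottle, jar and carousel stand at their original pixels, and the arm is clear of everything. Handing in.

```bash
python3 -c "
from cell import ctrl; print(ctrl.job_done())"
```

```text
the job is handed in; nothing more can be done
None
```

I handed the job in at about 27 s. The shield is down, and the calibration tile is touching the skirt with an estimated 0.7–1.1 mm of push-up, inside the 2 mm limit.

**What I did:** I gripped the thumb tab, slid the latch about 18 mm and let go, and the shield dropped. I then turned the knob clockwise in four strokes, with the tool tilted and entering from the front. I checked the gap with the wrist camera before the first stroke and after the second, third and fourth.

**Last checks:**
- **Contact:** On the last stroke of about 23°, the skirt rim rose while the white tile band under it kept its width (3.95 and 3.97 px). The two were moving together.
- **Push-up:** The two estimates disagree a little: 0.7 mm from the skirt's height in the picture and 1.1 mm from the rim's position.
- **Bench items:** The last scene picture shows the bottle, jar and carousel where they started, to within a few pixels. The top camera's network did not report the jar that time, and the arm partly hid it in the scene view.
- **Forces:** The last reading shows no contact force on the wrist. The highest reported during the job was about 20 N.

**What did not go as planned:** The strokes turned the knob less than commanded. Some rows were cut by the speed limit, and some began before the fingers had fully closed. I therefore stopped on the camera measurements, not the commanded angles.

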